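# Draw the stirring paddle from its beaker and lay it on the draining rest

## Task

Draw the stirring paddle (the tool with the flat blade) out of its steel beaker without upsetting the beaker, then lay it level in the notches of the two posts of the draining rest, with its blade over the drip dish. Lay it down rather than letting it drop or fall over, and leave both beakers standing about where they are and the other things on the bench undisturbed.

Things in the scene. Friction and masses are not known exactly. Their poses are not given: they have to be found in the camera images.
- paddle: Stirring paddle, steel, 280 mm long, straight, 0.13 to 0.21 kg, balance point 105 mm from the foot. Stands loose, handle-down, in beaker_a, leaning on its rim 29 degrees from vertical, blade end towards the robot give or take 35 degrees. Origin on its axis, 66 mm from the foot; z runs from foot to blade, x square to the blade's broad face, y along the blade's width (level as it leans).
- paddle_foot (a point): Centre of the paddle's foot, the lower end of its round handle, which is 14 mm in diameter and reaches 155 mm up from the foot.
- paddle_shaft (a point): Point on the paddle's axis 188 mm from the foot, in the square shaft (10 x 10 mm, from 155 to 225 mm, flat sides facing the paddle's x and y), 37 mm below the blade's lower edge.
- paddle_blade (a point): Centre of the flat blade (55 mm long, 36 mm wide, 5 mm thick), on the axis 252.5 mm from the foot.
- beaker_a: The steel beaker that holds the paddle: straight, round, outer diameter 82 mm, wall 3 mm, 120 mm tall, floor 5 mm thick, 0.45 kg, loose on the bench. Origin at the centre of its underside.
- beaker_b: A second beaker just like it, about 0.2 m from the first; the two may have changed places. It holds the rod. Must be left alone. Origin at the centre of its underside.
- rod: Steel rod of like make, 235 mm long, ending in a ball 28 mm in diameter instead of a blade; leans in beaker_b towards the robot. Must be left alone. Origin on its axis 66 mm from its foot, own z towards the ball.
- rest: White draining rest, fixed: base plate 310 x 110 x 8 mm, two upright posts 120 mm apart and a shallow drip dish. Origin at the centre of the base's underside; posts on its own x axis at x = +120 mm and x = 0, dish centre at x = -100 mm (the end to the robot's right). The posts, joined by a bar, can be set higher or lower together and stay where set; pushing them down takes about 80 N.
- post_far (a point): Point on the bench straight under the middle of the notch in the post farther from the dish. Posts are 12 mm thick along the rest's x; the notch runs along x, flat bottom 20 mm wide, sides flaring to 45 mm at the top, 23 mm higher. The notch bottoms lie 58 to 90 mm above the bench, both the same, set anew each time and not measured: find it by touch or sight.
- post_near (a point): Point on the bench straight under the middle of the like notch in the post next to the dish, 100 mm from the dish's centre.
- dish (a point): Centre of the steel drip dish (100 x 85 mm) at the height of its rim, 22 mm above the bench.
- tube_rack: Grey rack with six capped tubes, 110 x 70 mm, 100 mm tall, loose. Bystander. Origin at the centre of its underside.
- wash_bottle: White plastic bottle, 60 mm in diameter, 150 mm tall, loose. Bystander. Origin at the centre of its underside.
There are look-alikes about, which are no part of the job. What is shaped like the beaker_a but pink or turquoise is not meant.

How it is judged:
On the way:
1. the paddle is drawn out: its foot is clear above the beaker's rim height (height (world z) of paddle_foot above 0.13 m), for 0.2 s.
At the end, for the whole second after the job is handed in: Paddle released, at rest in both notches, level within 5 degrees, foot within 16 mm and blade within 25 mm of the rest's centre line, blade centre within 40 mm of the dish centre along the rest. Both beakers upright (0.1 rad), the paddle's within 60 mm, the other within 30 mm of its start (angle between paddle's own z axis and vertical between 1.48 and 1.66 rad and y of paddle_foot in the frame of rest between -0.016 and 0.016 m and y of paddle_blade in the frame of rest between -0.025 and 0.025 m and z of paddle_foot in the frame of rest between 0.055 and 0.106 m and z of paddle_blade in the frame of rest between 0.05 and 0.112 m and x of paddle_blade in the frame of rest between -0.14 and -0.06 m and linear speed of paddle below 0.02 m/s and contact force between paddle and rest above 0.5 N and angle between each of beaker_a, beaker_b's own z axis and vertical below 0.1 rad and distance of beaker_a from where it was at the start of the episode below 0.06 m and distance of beaker_b from where it was at the start of the episode below 0.03 m); the robot touches nothing.
It fails at once if the paddle is dropped or let fall over: it moves faster than 0.6 m/s with no finger on it (linear speed of paddle above 0.6 m/s and contact force between the fingers and paddle below 0.05 N).
It fails at once if the paddle's beaker is tipped by more than 0.5 rad (angle between beaker_a's own z axis and vertical above 0.5 rad).
It fails at once if the other beaker or its rod is disturbed (beaker moved 30 mm or tipped 0.2 rad, rod moved 40 mm) (angle between beaker_b's own z axis and vertical above 0.2 rad or distance of beaker_b from where it was at the start of the episode above 0.03 m or distance of rod from where it was at the start of the episode above 0.04 m).
It fails at once if the tube rack or the wash bottle is moved by more than 30 mm or tipped by more than 0.3 rad (distance of any of tube_rack, wash_bottle from where it was at the start of the episode above 0.03 m or angle between any of tube_rack, wash_bottle's own z axis and vertical above 0.3 rad).
It also fails if it takes over 58 s, if anything falls off the work surface, if the arm or the gripper's body presses on something with over 40 N, if the wrist force passes 120 N, or if a joint passes its speed limit or range.

## Robot

A 6-joint arm with a two-finger parallel gripper is mounted at the origin on the work surface. World frame = base frame: x ahead of the robot, y to its left, z up, the work surface at z = 0. Lengths are in m, angles in rad, forces in N, time in s.
With the tool pointing down it reaches from about 0.4 to 0.825 m from the base axis. Payload 7 kg.
Tool frame: the origin (TCP) lies midway between the tips of the shut fingers; the grasp point (between the pads) lies 19 mm behind it; x points along the fingers, y is the direction in which the jaws open and shut, and the axes are right-handed (so a half turn about x gives the same grasp; the last joint's range is limited). The gripper opens to 85 mm and grips with 20 to 120 N. Pads are 22 mm wide; open, the fingers measure 114 mm over their backs; the gripper's body (76 mm by 85 mm) begins 54 mm behind the grasp point. The pads swing forward as they close: fully open they stand 13 mm farther back than shut.
Start: joints at [-0.903, 0.359, 0.012, 0, -1.224, -0.288], TCP at [0.25, -0.627, 0.205] pointing down, gripper open.
Joint ranges: [-3.07, 3.07], [-1.43, 2.12], [-1.02, 1.25], [-3.03, 1.67], [-3.05, -0], [-3.03, 3.03]. Speed limits (rad/s): [2.39, 2.39, 3.01, 3.14, 3.14, 3.14].

## Interface

Orientations are given as a unit quaternion [w, x, y, z].
In Python, from workcell import r gives the robot as it stands.
- The arm moves only by the tool servo_tool, never from a script. Its argument "increments" is a list of rows, each a list of 5 numbers: the shift along the tool's x, y, z in cm, then the turn about the tool's x in degrees, then the gripper command: -1 is shut, 1 is fully open, values between are in proportion. A call has 1 to 5 rows; each row shifts and turns the pose as measured when the row begins, along the tool's axes as they then stand; what a row does not reach is not made up. A row lasts 1/10 s, in which the tool goes at most 50 mm and 8.59 degrees, less where a joint would pass 70% of its speed; a pose out of reach is approached as far as the arm can. A call is refused whole if a number of a shift passes 5 or a number of a turn 8.59, either way. A call with a gripper value outside its range is refused whole. The fingers move at their own pace and stop on an object; "grip_force" is the grip in N (left out, the last holds). Time passes only in rows, so rows that do not move let the fingers close. It gives the time, the measured TCP pose, the force and the opening at its end, in the units of the state.
- r.sense(): the state, without advancing time (a new reading comes with each control period).
- r.camera(name): name is "side" or "top"; returns the picture (384x512x3 uint8, blue, green, red); there is no depth.
- r.camera_info(name): a dict with "fx", "fy", "cx", "cy" (pixels), "D" ([k1, k2, p1, p2, k3] as OpenCV has them; the pictures are not rectified), "cam_to_world" (4x4, takes a point from camera to world coordinates). Camera axes: x right, y down, z forward; pixel columns grow to the right and rows downward; lengths in m; the calibration is good to about 2 mm. A picture is of the moment at which its call begins. camera_info takes no time and is no camera call.
- r.close_job(): hands the job in, once; it reports no verdict.
The state is a dict: "time_s": time; "joint_positions": joint angles; "qd": joint speeds; "effort": joint torques, N m; "tool_pos": TCP position; "orientation": TCP orientation; "ft_force": force on the tool from outside, world axes, zero at the start; "ft_torque": the same for the moment, N m; "opening": finger opening in m.
Only numpy, scipy, OpenCV 4.12 (cv2) and the standard library are available. Lean on these libraries where they do the work, as an engineer would, in place of code of your own. Each camera call takes 0.05 s, during which the arm holds its last target.

## Working session

There is one attempt and no reset: what is moved stays moved. The work goes in short steps, Python scripts to look and compute and a tool call to move; the robot and the scene stay as the last step left them, time stands still between calls to the robot, and variables do not carry over. Pictures are saved under pics/ and viewed, and the job is handed in when it is done.

Besides the shell and the picture viewer there is one more tool, called as name(argument=value, ...), one argument or row to a line, values as JSON. servo_tool: Moves the arm, as the interface text tells. Its arguments: {"type":"object","properties":{"increments":{"type":"array"},"grip_force":{"type":"number"}},"required":["increments"]}

```bash
mkdir -p pics; ls; python3 - <<'E'
from workcell import r
import cv2
print(r.sense())
for n in("side","top"):
    cv2.imwrite(f"pics/{n}0.png",r.camera(n)); print(n,r.camera_info(n))
E
```

```text
pics
{'time_s': 0.0, 'joint_positions': array([-9.02885620e-01,  3.59367579e-01,  1.10522307e-02, -3.52782859e-04,
       -1.22411576e+00, -2.88102069e-01]), 'qd': array([ 2.41293783e-04,  3.82868731e-04, -1.43341596e-03, -1.05451959e-03,
       -3.34931232e-04,  1.20936240e-05]), 'effort': array([ 4.35552720e-04, -5.83311331e+01,  2.93410492e+01,  6.93678617e+00,
       -5.95603415e-03,  5.10397911e-07]), 'tool_pos': array([ 0.25002288, -0.62640912,  0.20377286]), 'orientation': array([ 0.69424065, -0.13286806,  0.69456415,  0.13400235]), 'ft_force': array([-0.24365976, -0.74543853,  0.00480938]), 'ft_torque': array([-0.01613287,  0.01862242, -0.00463935]), 'opening': 0.0855629033327361}
side {'fx': 435.2586961253678, 'fy': 435.2586961253678, 'cx': 254.30906453233325, 'cy': 189.36018247131247, 'D': array([-0.07635948,  0.        ,  0.        ,  0.        ,  0.        ]), 'cam_to_world': array([[-0.78701752, -0.39859148,  0.4708803 ,  0.10542353],
       [-0.61691645,  0.51364911, -0.59630419,  0.62977855],
       [-0.00418548, -0.75979564, -0.65014849,  0.86073849],
       [ 0.        ,  0.        ,  0.        ,  1.        ]])}
top {'fx': 393.61161892716905, 'fy': 393.61161892716905, 'cx': 247.0790917454151, 'cy': 192.65061778295902, 'D': array([0.016122, 0.      , 0.      , 0.      , 0.      ]), 'cam_to_world': array([[ 0.02444488, -0.98306676,  0.18161001,  0.42121946],
       [-0.99963861, -0.02200423,  0.01544197, -0.01190957],
       [-0.0111843 , -0.18192185, -0.98324938,  1.17090193],
       [ 0.        ,  0.        ,  0.        ,  1.        ]])}
```

View pics/side0.png

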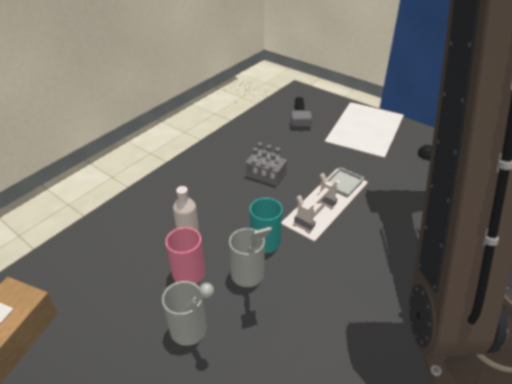

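View pics/top0.png

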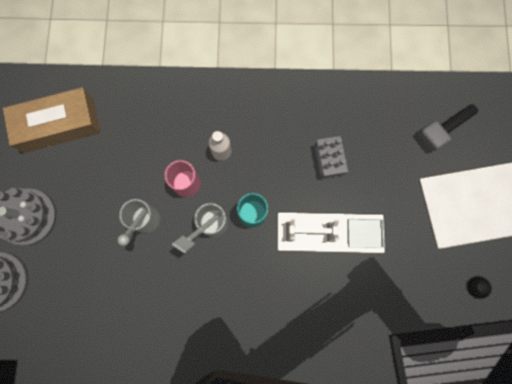

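```bash
cat > h.py <<'E'
import numpy as np, cv2
from workcell import r
def ray(n,u,v):
    i=r.camera_info(n);K=np.array([[i['fx'],0,i['cx']],[0,i['fy'],i['cy']],[0,0,1]])
    p=cv2.undistortPoints(np.array([[[u,v]]],float),K,i['D'])[0,0]
    T=i['cam_to_world'];return T[:3,3],T[:3,:3]@np.array([p[0],p[1],1])
def plane(n,u,v,z):
    o,d=ray(n,u,v);return o+d*(z-o[2])/d[2]
def tri(a,b):
    o1,d1=ray("top",*a);o2,d2=ray("side",*b)
    s=np.linalg.lstsq(np.c_[d1,-d2],o2-o1,rcond=None)[0]
    p,q=o1+s[0]*d1,o2+s[1]*d2
    return (p+q)/2,np.linalg.norm(p-q)
def proj(n,P):
    i=r.camera_info(n);K=np.array([[i['fx'],0,i['cx']],[0,i['fy'],i['cy']],[0,0,1]])
    T=np.linalg.inv(i['cam_to_world'])
    return cv2.projectPoints(np.atleast_2d(np.array(P,float)),cv2.Rodrigues(T[:3,:3])[0],T[:3,3],K,i['D'])[0][:,0]
def crop(src,out,x0,y0,x1,y1,k):
    im=cv2.imread(src) if isinstance(src,str) else src
    cv2.imwrite(out,cv2.resize(im[y0:y1,x0:x1],None,fx=k,fy=k,interpolation=cv2.INTER_CUBIC))
E
python3 - <<'E'
from h import *
crop("pics/top0.png","pics/t1.png",110,190,240,270,6)
crop("pics/top0.png","pics/t2.png",265,200,395,265,6)
crop("pics/side0.png","pics/s1.png",215,190,295,295,5)
crop("pics/side0.png","pics/s2.png",275,160,375,240,8)
E
```

```text
(no output)
```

View pics/t1.png

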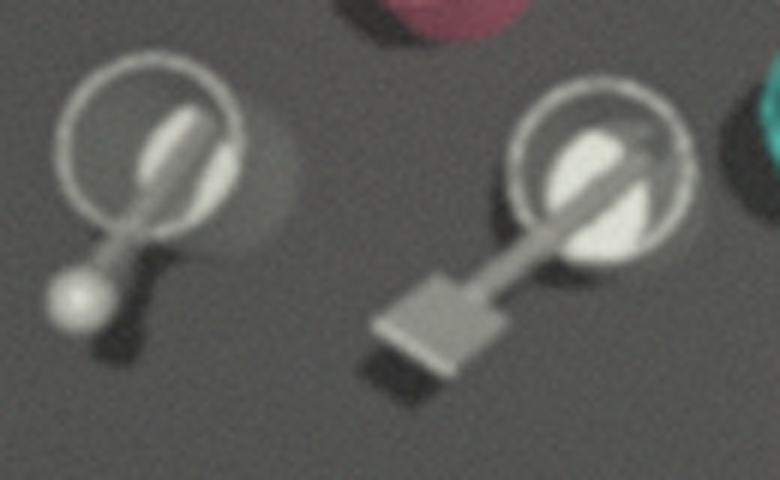

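View pics/t2.png

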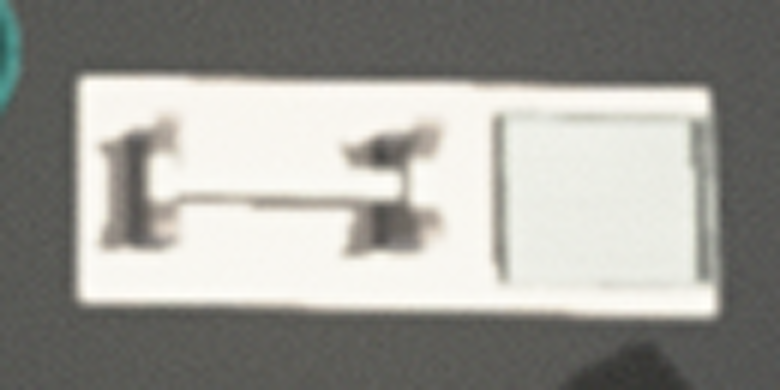

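View pics/s1.png

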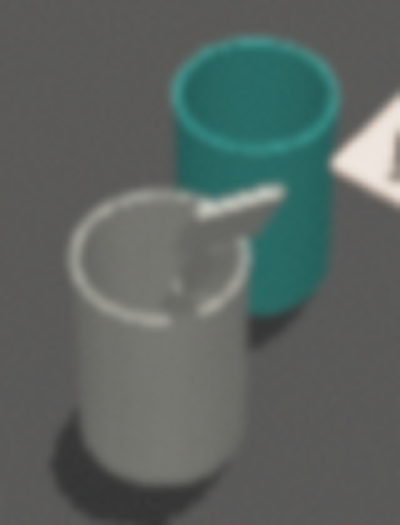

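View pics/s2.png

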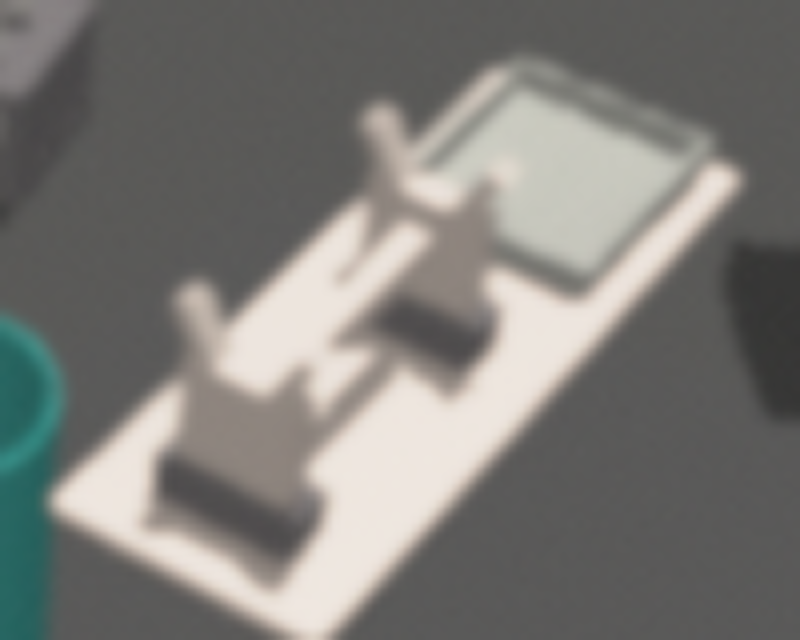

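```bash
python3 - <<'E'
from h import *
c=lambda X,Y,x0,y0,k:(x0+(X+.5)/k-.5,y0+(Y+.5)/k-.5)
t1=lambda X,Y:c(X,Y,110,190,6);t2=lambda X,Y:c(X,Y,265,200,6)
s1=lambda X,Y:c(X,Y,215,190,5);s2=lambda X,Y:c(X,Y,275,160,8)
np.set_printoptions(precision=4,suppress=True)
print("A",plane("top",*t1(601,172),.12),plane("top",*t1(695,172),.12),plane("top",*t1(601,265),.12)); print("B",plane("top",*t1(150,145),.12))
print("A side",plane("side",*s1(160,256),.12))
for p in [(78,75),(710,88),(720,317),(78,303)]: print("rest",plane("top",*t2(*p),.008))
for p in [(48,500),(320,640),(742,178)]: print("rest side",plane("side",*s2(*p),.008))
# blade end edge, bright
L=tri(t1(375,327),s1(202,210));R=tri(t1(453,375),s1(281,190));print("blade end",L,R)
L=tri(t1(375,327),s1(281,190));R=tri(t1(453,375),s1(202,210));print("swapped",L,R)
# post tips
for a,b in [((165,130),(195,295)),((425,130),(383,115)),((425,222),(503,170)),((165,222),(300,380))]: print("tips",tri(t2(*a),s2(*b)))
E
```

```text
A [0.5432 0.1031 0.12  ] [0.5442 0.061  0.12  ] [0.5017 0.1014 0.12  ]
B [0.5508 0.3062 0.12  ]
A side [0.5436 0.1046 0.12  ]
rest [ 0.5793 -0.0858  0.008 ]
rest [ 0.5801 -0.3969  0.008 ]
rest [ 0.4684 -0.3973  0.008 ]
rest [ 0.4674 -0.0869  0.008 ]
rest side [ 0.5796 -0.0872  0.008 ]
rest side [ 0.4698 -0.089   0.008 ]
rest side [ 0.4695 -0.3944  0.008 ]
blade end (array([0.4654, 0.1727, 0.2562]), np.float64(0.00021566921719550836)) (array([0.4487, 0.1426, 0.2531]), np.float64(0.001600566828805495))
swapped (array([0.4523, 0.1628, 0.2718]), np.float64(0.028074367307824543)) (array([0.4615, 0.1529, 0.2389]), np.float64(0.030776079224591465))
tips (array([ 0.5442, -0.1189,  0.0994]), np.float64(0.0037789147506010925))
tips (array([ 0.5456, -0.237 ,  0.1007]), np.float64(0.0008695449519362488))
tips (array([ 0.5014, -0.2383,  0.0977]), np.float64(0.005484375070201976))
tips (array([ 0.5035, -0.1209,  0.083 ]), np.float64(0.0030038385137765916))
```

```bash
python3 - <<'E'
from h import *
from scipy.optimize import brentq
np.set_printoptions(precision=4,suppress=True)
c=lambda X,Y,x0,y0,k:(x0+(X+.5)/k-.5,y0+(Y+.5)/k-.5)
t1=lambda X,Y:c(X,Y,110,190,6)
s,cc=np.sin(np.radians(29)),np.cos(np.radians(29))
for a,b in [((414,351),(630,170)),((475,297),(630,170)),((414,351),(560,227))]:
    n=np.cross(ray("top",*t1(*a))[1],ray("top",*t1(*b))[1])
    f=lambda t:n@np.array([s*np.cos(t),s*np.sin(t),cc])
    t=brentq(f,np.radians(100),np.radians(200));print(np.degrees(t))
end=np.array([.457,.158,.2535])
t=np.radians(149)
d=np.array([s*np.cos(t),s*np.sin(t),cc])
foot=end-.28*d;print("foot",foot,"blade",end-.0275*d)
for L in(.155,.225,.2525,.28):print(L,proj("top",foot+L*d),(proj("top",foot+L*d)-[110,190])*6+2.5)
w=r.sense();from scipy.spatial.transform import Rotation as R
q=w['orientation'];print(R.from_quat(np.roll(q,-1)).as_matrix())
E
```

```text
147.71997981938873
147.08251887225205
148.19417418619506
foot [0.5734 0.0881 0.0086] blade [0.4684 0.1511 0.2294]
0.155 [[199.1734 230.0081]] [[537.5402 242.5489]]
0.225 [[188.1954 239.535 ]] [[471.6721 299.7101]]
0.2525 [[183.4621 243.6425]] [[443.2729 324.3551]]
0.28 [[178.4611 247.9824]] [[413.2668 350.3942]]
[[-0.0007 -0.3706  0.9288]
 [ 0.0013  0.9288  0.3706]
 [-1.      0.0015 -0.0002]]
```

servo_tool(
  increments=[
    [-3,0,0,8.5,1],
    [-3,0,0,8.5,1],
    [-3,0,0,8.5,1],
    [-2,0,0,8.5,1],
    [0,0,0,8.5,1],
  ],
  grip_force=100,
)

```text
time_s: 0.6
tool_pos: [0.2493, -0.6251, 0.3137]
orientation: [0.692, 0.134, 0.697, -0.129]
ft_force: [-0.2, 0.2, 0.4]
opening: 0.0856
```

```bash
cat >> h.py <<'E'
from scipy.spatial.transform import Rotation as R
np.set_printoptions(precision=4,suppress=True)
def go(x,y,z,yaw=None):
    w=r.sense();M=R.from_quat(np.roll(w['orientation'],-1)).as_matrix()
    d=M.T@(np.array([x,y,z])-w['tool_pos'])*100
    ya=np.degrees(np.arctan2(M[1,1],M[0,1]))
    print("t",round(w['time_s'],2),"tcp",w['tool_pos'],"yaw(y axis)",round(ya,1),"down",M[:,0],"open",round(w['opening'],4),"F",w['ft_force'],"T",w['ft_torque'])
    print("j",w['joint_positions']);print("need cm",d.round(2),"turn",None if yaw is None else (ya-yaw+180)%360-180)
E
python3 -c "
from h import *
go(.4685,.151,.3,58)"
```

```text
t 0.6 tcp [ 0.2493 -0.6251  0.3137] yaw(y axis) 68.6 down [-0.005   0.0084 -1.    ] open 0.0856 F [-0.2297  0.182   0.3922] T [-0.1043  0.0415  0.0149]
j [-0.9031  0.3194  0.198  -0.0013 -1.4591 -1.0418]
need cm [ 1.92 80.24 -7.95] turn 10.556404895069363
```

servo_tool(
  increments=[
    [0,5,0.5,0,1],
    [0,5,0.5,0,1],
    [0,5,0.5,0,1],
    [0,5,0.5,0,1],
    [0,5,0,0,1],
  ],
)

```text
time_s: 1.1
tool_pos: [0.3592, -0.401, 0.3105]
orientation: [0.689, 0.141, 0.698, -0.133]
ft_force: [1.8, 1.2, 0.2]
opening: 0.0853
```

servo_tool(
  increments=[
    [0,5,0,0,1],
    [0,5,0,0,1],
    [0,5,-0.5,0,1],
    [0,5,-1,0,1],
    [0,5,-1,0,1],
  ],
)

```text
time_s: 1.6
tool_pos: [0.4287, -0.162, 0.3115]
orientation: [0.689, 0.141, 0.699, -0.133]
ft_force: [1.4, 0.0, 0.1]
opening: 0.0855
```

```bash
python3 -c "
from h import *
go(.4685,.151,.3,58)"
```

```text
t 1.6 tcp [ 0.4287 -0.162   0.3115] yaw(y axis) 67.6 down [-0.0115  0.0142 -0.9998] open 0.0855 F [1.4111 0.028  0.0965] T [-0.0626 -0.2094  0.0388]
j [ 0.0563 -0.0532 -0.2384 -0.0151 -1.3962 -2.0151]
need cm [ 1.55 30.44 -8.22] turn 9.610625449731685
```

servo_tool(
  increments=[
    [0,5,-1.5,0,1],
    [0,5,-1.5,0,1],
    [0,5,-1.5,0,1],
    [0,5,-1.5,5,1],
    [0,4,-1,4.6,1],
  ],
)

```text
time_s: 2.1
tool_pos: [0.4551, 0.0797, 0.3147]
orientation: [0.674, 0.2, 0.685, -0.191]
ft_force: [0.6, -0.2, 0.1]
opening: 0.0857
```

```bash
python3 -c "
from h import *
go(.4685,.151,.3,58)"
```

```text
t 2.1 tcp [0.4551 0.0797 0.3147] yaw(y axis) 57.9 down [-0.0108  0.0158 -0.9998] open 0.0857 F [ 0.6433 -0.2187  0.1177] T [-0.1579 -0.1891  0.0222]
j [ 0.5833 -0.053  -0.2295 -0.0195 -1.3947 -2.7115]
need cm [ 1.57  6.74 -2.63] turn -0.13823088292227226
```

servo_tool(
  increments=[
    [0,3.5,-1.3,0,1],
    [0,3.2,-1.3,0,1],
    [0,0,0,0,1],
  ],
)

```text
time_s: 2.4
tool_pos: [0.4683, 0.1578, 0.3145]
orientation: [0.674, 0.199, 0.685, -0.191]
ft_force: [-0.3, -1.0, -0.1]
opening: 0.0857
```

```bash
python3 -c "
from h import *
go(.4685,.151,.212,58)
a=r.camera('top');cv2.imwrite('pics/t3.png',cv2.resize(a[180:290,110:260],None,fx=5,fy=5));b=r.camera('side');cv2.imwrite('pics/s3.png',cv2.resize(b[120:300,160:360],None,fx=3,fy=3))"
```

```text
t 2.4 tcp [0.4683 0.1578 0.3145] yaw(y axis) 58.0 down [-0.0124  0.0156 -0.9998] open 0.0857 F [-0.2856 -0.9642 -0.1355] T [-0.1776  0.034  -0.0372]
j [ 0.7062  0.0047 -0.1737 -0.0202 -1.3918 -2.8323]
need cm [10.24 -0.63  0.57] turn -0.025264728182150975
```

View pics/t3.png

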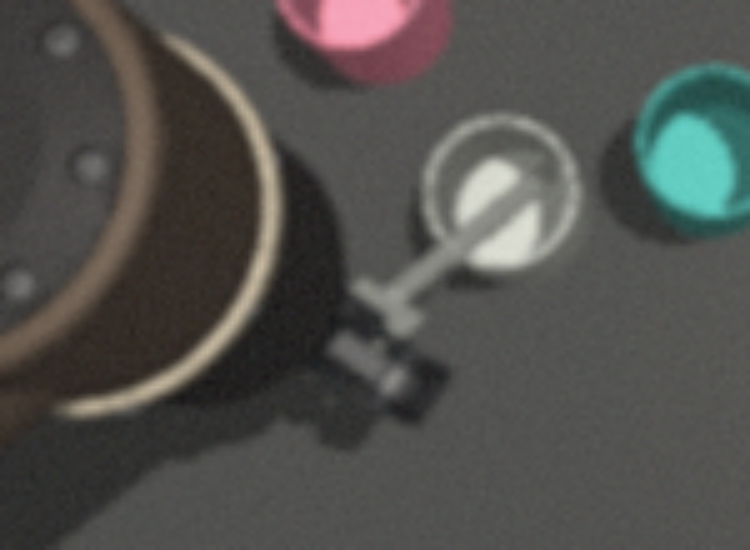

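View pics/s3.png

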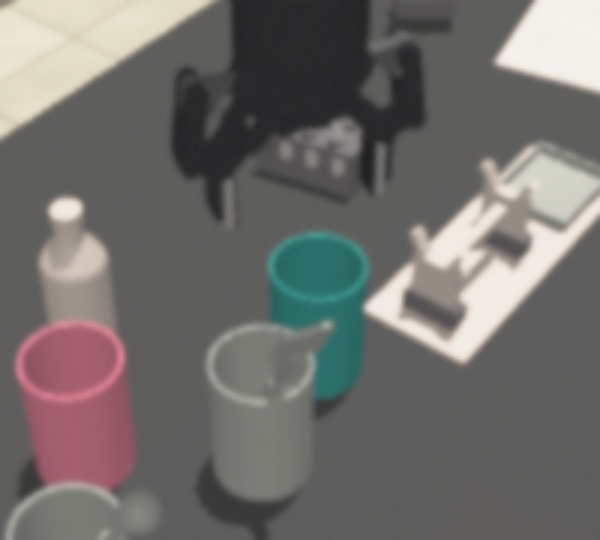

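```bash
python3 -c "
from h import *
w=r.sense()['tool_pos'];print(proj('side',w),proj('top',w),proj('side',[.4685,.151,.229]))"
```

```text
[[259.6446 203.6706]] [[174.8654 241.7648]] [[260.459  234.1691]]
```

servo_tool(
  increments=[
    [0,-0.6,0.6,0,1],
    [3,0,0,0,1],
    [3,0,0,0,1],
    [3,0,0,0,1],
    [0,0,0,0,1],
  ],
)

```text
time_s: 3.0
tool_pos: [0.4688, 0.1414, 0.2239]
orientation: [0.674, 0.202, 0.684, -0.192]
ft_force: [-0.7, -1.0, -0.4]
opening: 0.0853
```

```bash
python3 -c "
from h import *
go(.4685,.151,.212,58)
b=r.camera('side');cv2.imwrite('pics/s4.png',cv2.resize(b[150:300,200:350],None,fx=4,fy=4))"
```

```text
t 3.0 tcp [0.4688 0.1414 0.2239] yaw(y axis) 57.6 down [-0.009   0.0172 -0.9998] open 0.0853 F [-0.7435 -1.0218 -0.3729] T [-0.1024 -0.0218 -0.0321]
j [ 0.6785  0.0389 -0.3425 -0.0205 -1.1856 -2.8064]
need cm [ 1.2   0.78 -0.52] turn -0.3646248684937632
```

View pics/s4.png

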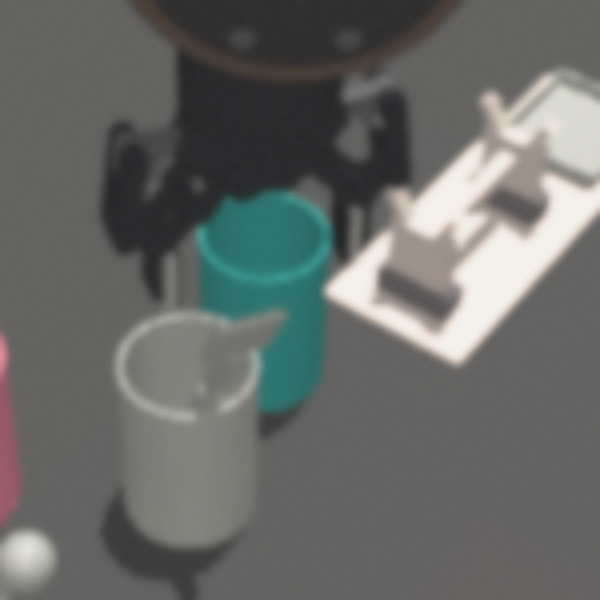

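servo_tool(
  increments=[
    [0.8,0.7,-0.4,0,1],
    [0.8,0.2,-0.2,0,1],
    [0,0,0,0,1],
  ],
)

```text
time_s: 3.35
tool_pos: [0.4722, 0.1533, 0.2139]
orientation: [0.677, 0.205, 0.681, -0.19]
ft_force: [0.0, 0.4, 0.1]
opening: 0.0856
```

```bash
python3 -c "
from h import *
go(.4685,.151,.209,58)
print(proj('side',r.sense()['tool_pos']))
b=r.camera('side');cv2.imwrite('pics/s5.png',cv2.resize(b[150:300,200:350],None,fx=4,fy=4))"
```

```text
t 3.35 tcp [0.4722 0.1533 0.2139] yaw(y axis) 57.6 down [-0.0001  0.0211 -0.9998] open 0.0856 F [0.0041 0.4259 0.089 ] T [-0.0481  0.0178 -0.002 ]
j [ 0.6963  0.0507 -0.3544 -0.0177 -1.1522 -2.8261]
need cm [ 0.49 -0.4  -0.19] turn -0.4424005300857061
[[258.2657 239.1436]]
```

View pics/s5.png

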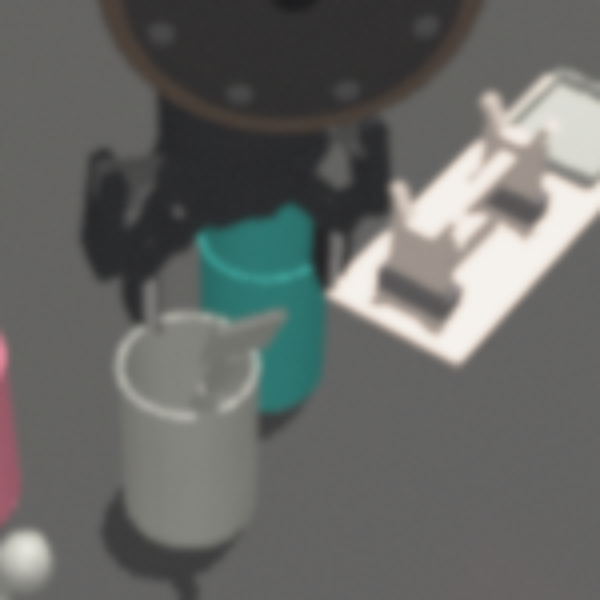

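```bash
python3 -c "
from h import *
w=r.sense();p=w['tool_pos'];M=R.from_quat(np.roll(w['orientation'],-1)).as_matrix()
for b in(0,-.013):
  for s in(1,-1):
    P=p+M@[b,s*.043,0]
    print(b,s,P,(proj('side',P)-[200,150])*4,(proj('top',P)-[110,180])*5)
a=r.camera('top');cv2.imwrite('pics/t5.png',cv2.resize(a[180:290,110:260],None,fx=5,fy=5))"
```

```text
0 1 [0.4956 0.1896 0.2153] [[151.3435 375.9452]] [[296.2295 261.6261]]
0 -1 [0.4495 0.117  0.2137] [[311.705  335.7795]] [[441.3997 361.2904]]
-0.013 1 [0.4956 0.1893 0.2283] [[150.9412 357.792 ]] [[291.2228 259.4092]]
-0.013 -1 [0.4495 0.1168 0.2267] [[312.8501 317.6948]] [[438.3385 360.4163]]
```

View pics/t5.png

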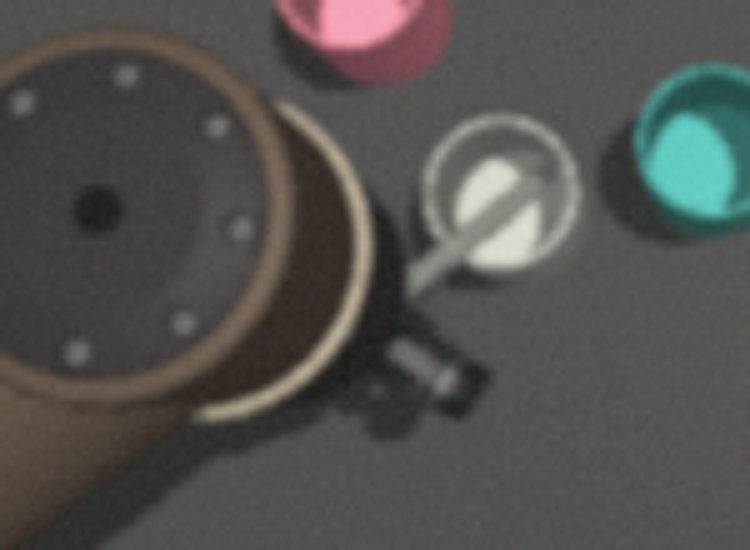

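servo_tool(
  increments=[
    [1.0,-0.3,-0.2,0,1],
    [0,0,0,0,0.2],
    [0,0,0,0,0.2],
    [0,0,0,0,0.2],
  ],
)

```text
time_s: 3.85
tool_pos: [0.4692, 0.1523, 0.2046]
orientation: [0.677, 0.205, 0.681, -0.189]
ft_force: [0.1, -0.2, 0.6]
opening: 0.0513
```

```bash
python3 -c "
from h import *
go(.4685,.151,.209,58)
w=r.sense();p=w['tool_pos'];M=R.from_quat(np.roll(w['orientation'],-1)).as_matrix()
for s in(1,-1):
    P=p+M@[0,s*w['opening']/2,0]
    print((proj('side',P)-[200,150])*4)
b=r.camera('side');cv2.imwrite('pics/s6.png',cv2.resize(b[150:300,200:350],None,fx=4,fy=4))"
```

```text
t 3.85 tcp [0.4692 0.1523 0.2046] yaw(y axis) 57.6 down [ 0.0018  0.022  -0.9998] open 0.0513 F [ 0.1307 -0.2003  0.5609] T [0.0147 0.0616 0.0138]
j [ 0.6994  0.0504 -0.377  -0.0174 -1.1279 -2.8279]
need cm [-0.44 -0.14  0.01] turn -0.3787006568119864
[[191.1477 382.8254]]
[[286.0594 358.8227]]
```

View pics/s6.png

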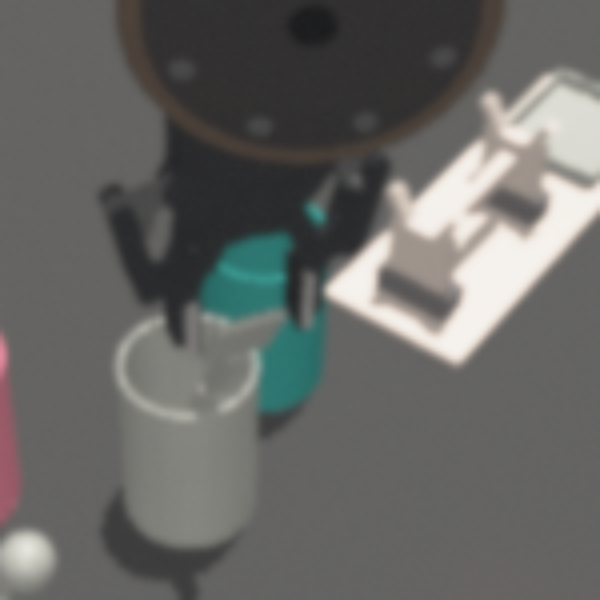

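servo_tool(
  increments=[
    [0.8,0,0,0,0.2],
    [0,0,0,0,-0.6],
    [0,0,0,0,-0.6],
    [0,0,0,0,-0.6],
  ],
  grip_force=30,
)

```text
time_s: 4.3
tool_pos: [0.4697, 0.1529, 0.1964]
orientation: [0.678, 0.205, 0.68, -0.189]
ft_force: [-0.3, 1.1, 0.6]
opening: 0.0351
```

```bash
python3 -c "
from h import *
go(.4685,.151,.209,58)
b=r.camera('side');cv2.imwrite('pics/s7.png',cv2.resize(b[150:300,200:350],None,fx=4,fy=4))"
```

```text
t 4.3 tcp [0.4697 0.1529 0.1964] yaw(y axis) 57.6 down [ 0.0027  0.0226 -0.9997] open 0.0351 F [-0.2638  1.1242  0.5884] T [ 0.0764  0.1284 -0.0031]
j [ 0.6998  0.0572 -0.3894 -0.0174 -1.1076 -2.8277]
need cm [-1.27 -0.19 -0.01] turn -0.3668812258936498
```

View pics/s7.png

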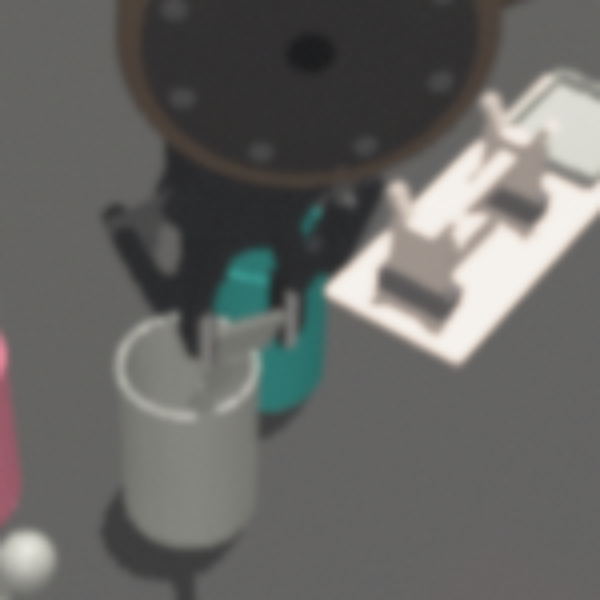

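servo_tool(
  increments=[
    [0,0,0,0,-1],
    [0,0,0,0,-1],
    [0,0,0,0,-1],
  ],
  grip_force=100,
)

```text
time_s: 4.65
tool_pos: [0.4698, 0.1529, 0.1968]
orientation: [0.678, 0.205, 0.68, -0.189]
ft_force: [-0.0, 0.3, -0.3]
opening: 0.0337
```

```bash
python3 -c "
from h import *
go(.4685,.151,.4,58)
b=r.camera('side');cv2.imwrite('pics/s8.png',cv2.resize(b[150:300,200:350],None,fx=4,fy=4))"
```

```text
t 4.65 tcp [0.4698 0.1529 0.1968] yaw(y axis) 57.6 down [ 0.0031  0.0229 -0.9997] open 0.0337 F [-0.0326  0.3327 -0.3126] T [0.0365 0.1385 0.0314]
j [ 0.6998  0.0568 -0.3889 -0.0173 -1.108  -2.8278]
need cm [-20.32   0.2   -0.2 ] turn -0.3675215713565194
```

View pics/s8.png

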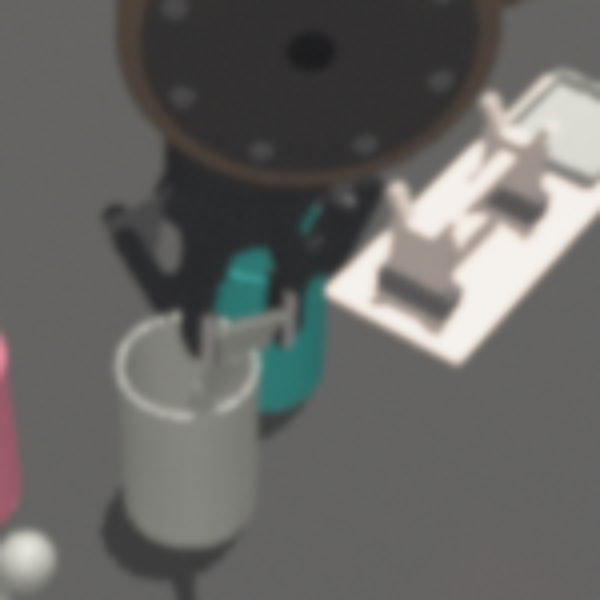

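servo_tool(
  increments=[
    [-1,0,-0.2,0,-1],
    [-1.5,0,-0.4,0,-1],
    [-1.5,0,-0.4,0,-1],
    [-1.5,0,-0.4,0,-1],
    [0,0,0,0,-1],
  ],
)

```text
time_s: 5.2
tool_pos: [0.4561, 0.1585, 0.2543]
orientation: [0.677, 0.204, 0.681, -0.19]
ft_force: [-0.7, 0.5, -0.9]
opening: 0.0335
```

```bash
python3 -c "
from h import *
go(.4685,.151,.4,58)
b=r.camera('side');cv2.imwrite('pics/s9.png',cv2.resize(b[100:300,160:360],None,fx=3,fy=3))
b=r.camera('top');cv2.imwrite('pics/t9.png',cv2.resize(b[180:290,110:260],None,fx=5,fy=5))"
```

```text
t 5.2 tcp [0.4561 0.1585 0.2543] yaw(y axis) 57.6 down [-0.0001  0.0209 -0.9998] open 0.0335 F [-0.6761  0.5428 -0.9015] T [-0.0363  0.0413  0.0115]
j [ 0.729   0.0005 -0.3137 -0.0165 -1.2428 -2.8604]
need cm [-14.58   0.29   1.29] turn -0.4271288002455549
```

View pics/s9.png

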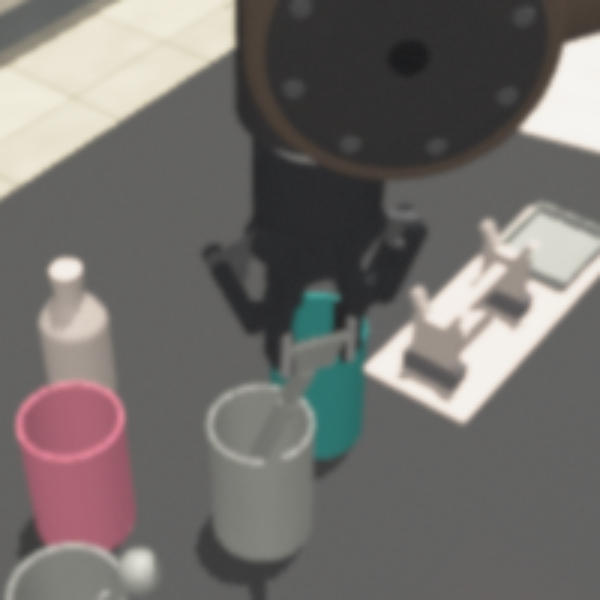

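View pics/t9.png

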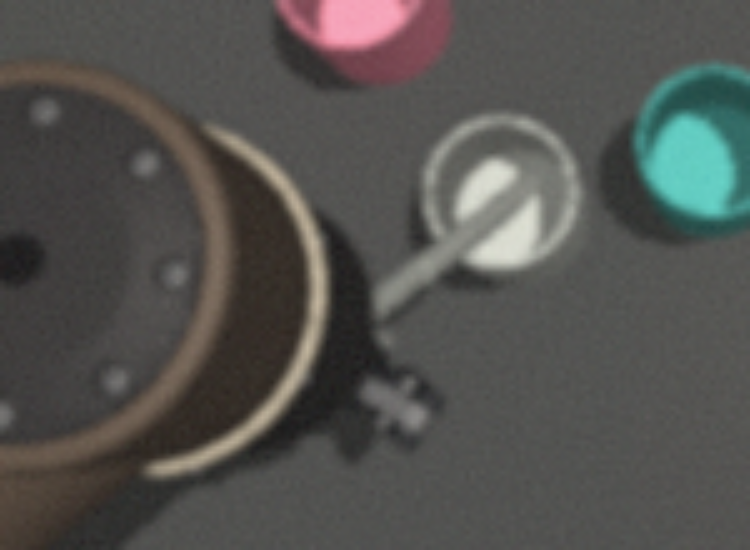

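servo_tool(
  increments=[
    [-2.5,0,-0.6,0,-1],
    [-2.5,0,-0.6,0,-1],
    [-2.5,0,-0.6,0,-1],
    [-2.5,0,-0.3,0,-1],
    [-2.5,0,0,0,-1],
  ],
)

```text
time_s: 5.8
tool_pos: [0.4343, 0.1651, 0.3721]
orientation: [0.672, 0.2, 0.686, -0.196]
ft_force: [0.7, 0.3, -1.6]
opening: 0.0333
```

```bash
python3 -c "
from h import *
go(.4685,.151,.4,58)
b=r.camera('side');cv2.imwrite('pics/s10.png',cv2.resize(b[50:300,130:380],None,fx=2.4,fy=2.4))
b=r.camera('top');cv2.imwrite('pics/t10.png',cv2.resize(b[180:290,110:260],None,fx=5,fy=5))"
```

```text
t 5.8 tcp [0.4343 0.1651 0.3721] yaw(y axis) 57.5 down [-0.0173  0.0108 -0.9998] open 0.0333 F [ 0.7372  0.3019 -1.6057] T [ 0.0565 -0.0455 -0.02  ]
j [ 0.7701 -0.0568 -0.108  -0.0198 -1.5244 -2.9079]
need cm [-2.87  0.65  3.58] turn -0.5410516918354915
```

View pics/s10.png

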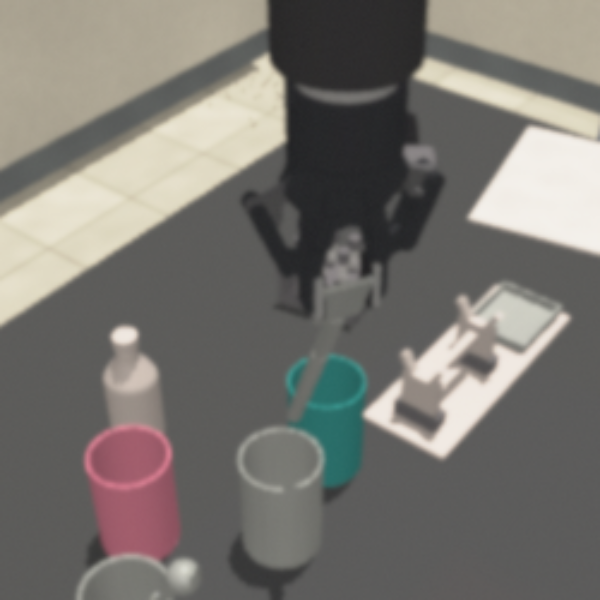

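View pics/t10.png

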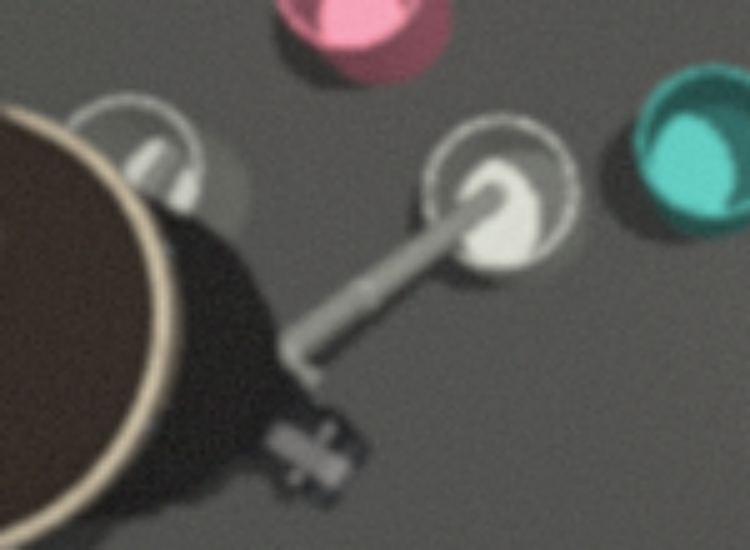

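servo_tool(
  increments=[
    [0,-1.5,1.5,0,-1],
    [0,-2.8,2.8,0,-1],
    [0,-2.8,2.8,0,-1],
    [0,-2.8,2.8,0,-1],
    [0,-2.8,2.8,0,-1],
  ],
  grip_force=120,
)

```text
time_s: 6.4
tool_pos: [0.474, -0.0114, 0.3643]
orientation: [0.671, 0.198, 0.688, -0.193]
ft_force: [0.6, 0.3, -1.2]
opening: 0.033
```

servo_tool(
  increments=[
    [0,-2.8,2.8,0,-1],
    [0,-2.8,2.8,0,-1],
    [0,-2.8,2.8,0,-1],
    [0,-2.8,2.8,0,-1],
    [0,-2,2,0,-1],
  ],
)

```text
time_s: 6.9
tool_pos: [0.5138, -0.2023, 0.3518]
orientation: [0.667, 0.198, 0.692, -0.194]
ft_force: [0.1, 0.9, -1.0]
opening: 0.0329
```

servo_tool(
  increments=[
    [0,0,0,-4,-1],
    [0,0,0,-8,-1],
    [0,0,0,-8,-1],
    [0,0,0,-8,-1],
    [0,0,0,-8,-1],
  ],
)

```text
time_s: 7.4
tool_pos: [0.5112, -0.2075, 0.3394]
orientation: [0.689, -0.021, 0.724, 0.035]
ft_force: [0.5, -0.1, -1.4]
opening: 0.0331
```

servo_tool(
  increments=[
    [0,0,0,-8,-1],
    [0,0,0,-8,-1],
    [0,0,0,-8,-1],
    [0,0,0,-8,-1],
    [0,0,0,-8,-1],
  ],
)

```text
time_s: 7.9
tool_pos: [0.5086, -0.2075, 0.3292]
orientation: [0.632, -0.261, 0.668, 0.293]
ft_force: [-0.5, -0.5, -0.4]
opening: 0.0328
```

```bash
python3 -c "
from h import *
go(.524,-.24,.37,180)
b=r.camera('side');cv2.imwrite('pics/s11.png',b)
b=r.camera('top');cv2.imwrite('pics/t11.png',b)"
```

```text
t 7.9 tcp [ 0.5086 -0.2075  0.3292] yaw(y axis) 136.1 down [-0.0646  0.0208 -0.9977] open 0.0328 F [-0.5331 -0.4997 -0.3644] T [-0.1304 -0.1863  0.0271]
j [-0.0445  0.1412  0.0052 -0.018  -1.5004 -0.7194]
need cm [-4.24 -3.11 -1.4 ] turn -43.929155064293695
```

View pics/s11.png

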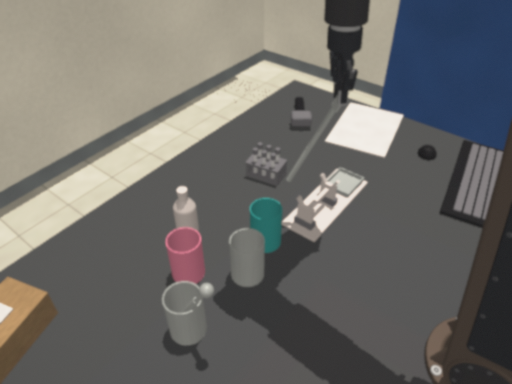

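View pics/t11.png

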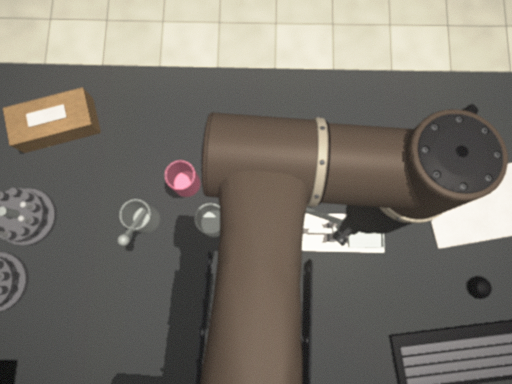

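servo_tool(
  increments=[
    [-1.2,0,0,-8,-1],
    [-1.2,0,0,-8,-1],
    [-1.2,0,0,-8,-1],
    [-1.2,0,0,-8,-1],
    [-1.2,0,0,-8,-1],
  ],
)

```text
time_s: 8.5
tool_pos: [0.511, -0.2086, 0.3837]
orientation: [0.504, -0.457, 0.532, 0.505]
ft_force: [0.2, 0.3, -2.1]
opening: 0.033
```

```bash
python3 -c "
from h import *
go(.524,-.24,.35,180)
"
```

```text
t 8.5 tcp [ 0.511  -0.2086  0.3837] yaw(y axis) 175.8 down [-0.0755  0.023  -0.9969] open 0.033 F [ 0.2188  0.3056 -2.087 ] T [-0.1544 -0.2796  0.026 ]
j [-0.0477  0.146   0.1289 -0.0194 -1.6303 -0.0264]
need cm [ 3.19 -1.78 -3.09] turn -4.183233400699294
```

servo_tool(
  increments=[
    [0,0,0,-4.2,-1],
    [0.5,-0.9,-1.5,0,-1],
    [0.5,-0.9,-1.5,0,-1],
    [0,0,0,0,-1],
  ],
)

```text
time_s: 8.9
tool_pos: [0.5299, -0.2407, 0.3696]
orientation: [0.489, -0.472, 0.515, 0.522]
ft_force: [0.2, -0.2, -2.2]
opening: 0.0326
```

```bash
python3 -c "
from h import *
go(.524,-.24,.35,180)
b=r.camera('side');cv2.imwrite('pics/s12.png',cv2.resize(b[50:240,260:400],None,fx=4,fy=4)[:600])
cv2.imwrite('pics/s12f.png',b)
w=r.sense();p=w['tool_pos'];print(((proj('side',p)-[260,50])*4))
"
```

```text
t 8.9 tcp [ 0.5299 -0.2407  0.3696] yaw(y axis) 179.5 down [-0.076   0.0231 -0.9968] open 0.0326 F [ 0.1888 -0.1787 -2.2468] T [-0.1877 -0.291  -0.0305]
j [-0.1016  0.2001  0.1628 -0.0153 -1.6116  0.0916]
need cm [2.   0.44 0.02] turn -0.5239981136836036
[[318.6928 152.6052]]
```

View pics/s12.png

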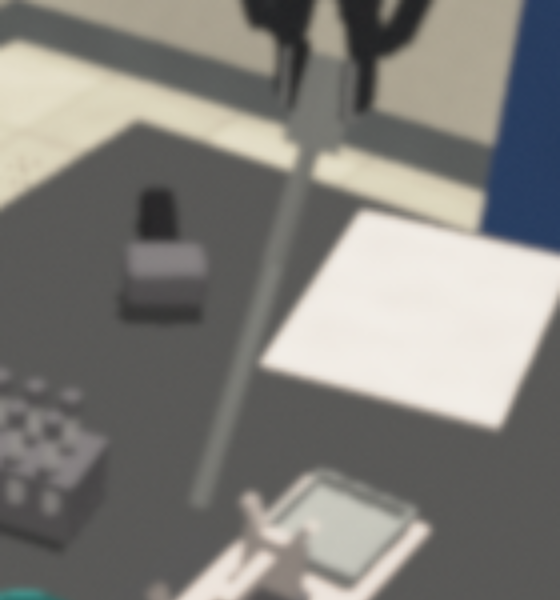

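```bash
cat > pose.py <<'E'
from h import *
from scipy.optimize import least_squares
def solve(foot_px,low_px,L=.225,xw=.524):
    w=r.sense();p=w['tool_pos'];M=R.from_quat(np.roll(w['orientation'],-1)).as_matrix()
    # axis = cos(a)*up_tool + sin(a)*(tool z), perpendicular to tool y
    def f(v):
        d=np.cos(v[3])*-M[:,0]+np.sin(v[3])*M[:,2]*sg
        F=v[:3];mid=F+.2525*d
        return np.r_[(proj('side',np.array([F,F+L*d]))-[foot_px,low_px]).ravel(),(M[:,1]@(mid-p))*1000*.5]
    sg=np.sign(M[1,2])*-1
    s=least_squares(f,[.53,-.12,.18,.5]);v=s.x
    d=np.cos(v[3])*-M[:,0]+np.sin(v[3])*M[:,2]*sg
    B=v[:3]+.2525*d
    print("res",s.fun,"foot",v[:3],"blade",B,"d",d,"lean",np.degrees(np.arccos(d[2])),"blade in tool mm",M.T@(B-p)*1000)
    return v[:3],d
if __name__=="__main__":
    solve((260+203/4,50+503/4),(260+315/4,50+145/4))
E
python3 pose.py
```

```text
res [ 0.0016 -0.1943 -0.0692  0.1594  0.0714] foot [ 0.5165 -0.1169  0.1854] blade [ 0.5317 -0.249   0.4   ] d [ 0.0602 -0.5232  0.8501] lean 31.78072342427152 blade in tool mm [-30.3956   0.1428  -8.0458]
```

servo_tool(
  increments=[
    [0,-0.8,1.2,0,-1],
    [1.5,-0.5,1.2,0,-1],
    [2.5,-0.4,0,0,-1],
    [2.5,0,0,0,-1],
    [0,0,0,0,-1],
  ],
)

```text
time_s: 9.45
tool_pos: [0.5439, -0.2132, 0.3008]
orientation: [0.491, -0.47, 0.518, 0.52]
ft_force: [0.4, -0.2, -1.3]
opening: 0.0329
```

```bash
python3 -c "
from h import *
go(.5375,-.214,.245,180)
b=r.camera('side');cv2.imwrite('pics/s13.png',cv2.resize(b[80:240,250:400],None,fx=4,fy=4)[:600])
"
```

```text
t 9.45 tcp [ 0.5439 -0.2132  0.3008] yaw(y axis) 178.9 down [-0.0767  0.0239 -0.9968] open 0.0329 F [ 0.4451 -0.1682 -1.3245] T [-0.2074 -0.2676 -0.0457]
j [-0.0534  0.2181  0.0382 -0.0199 -1.4689  0.0361]
need cm [ 5.61  0.2  -0.22] turn -1.1032983793644462
```

View pics/s13.png

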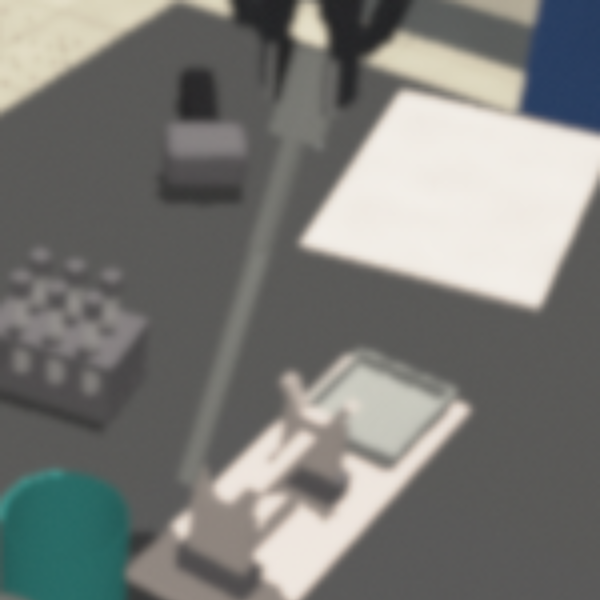

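```bash
python3 -c "
from pose import *
F,d=solve((250+192/4,80+477/4),(250+301/4,80+136/4))
# far post tips, notch
print(proj('side',[[.546,-.1215,.1],[.5015,-.1215,.1],[.524,-.1215,.077]])*4-[1000,320])
b=r.camera('top');cv2.imwrite('pics/t13.png',cv2.resize(b[180:280,240:400],None,fx=5,fy=5))
print((proj('top',F)-[240,180])*5)
"
```

```text
res [-0.008  -0.11   -0.0266  0.0909  0.0354] foot [ 0.5329 -0.0923  0.1153] blade [ 0.5465 -0.2251  0.3296] d [ 0.0537 -0.5261  0.8487] lean 31.929697985593894 blade in tool mm [-26.9943   0.0708 -10.7729]
[[198.6262 462.4021]
 [255.7924 490.1579]
 [224.065  501.8203]]
[[212.0983 219.7381]]
```

View pics/t13.png

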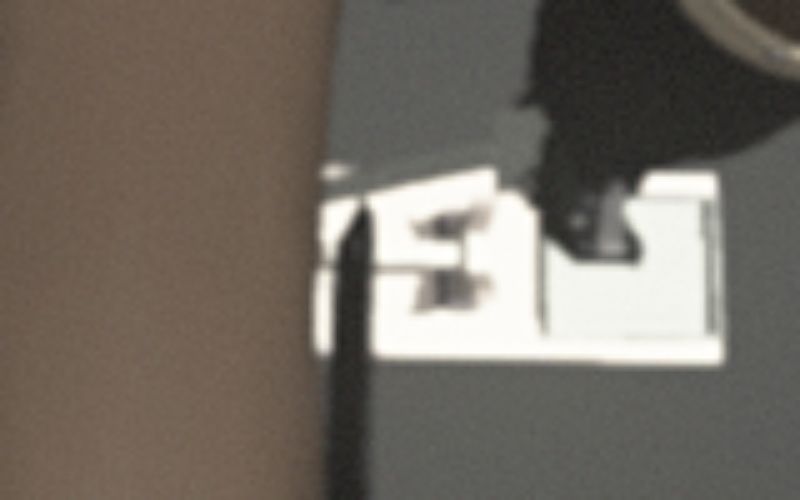

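```bash
python3 -c "
from pose import *
F=np.array([.5329,-.0923,.1153]);d=np.array([.0537,-.5261,.8487])
print((proj('top',[F+l*d for l in (0,.05,.1,.155,.225)])-[240,180])*5)
b=r.camera('top');print
cv2.imwrite('pics/t14.png',cv2.resize(b[195:240,300:350],None,fx=12,fy=12))
"
```

```text
[[212.1354 219.728 ]
 [269.5928 207.1949]
 [331.9853 193.5916]
 [407.1224 177.2185]
 [514.2908 153.8819]]
```

View pics/t14.png

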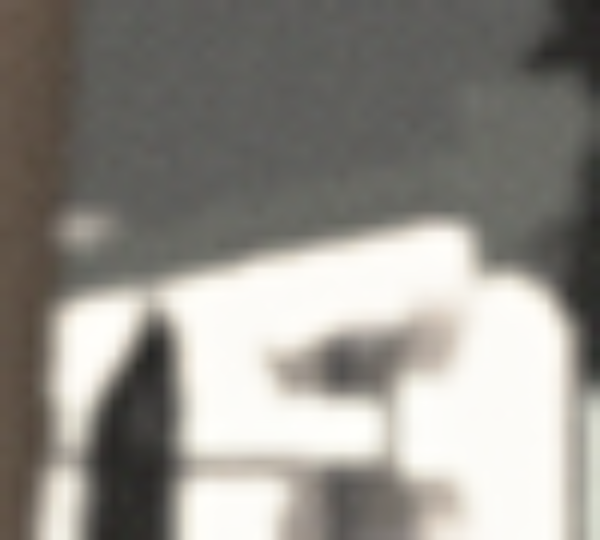

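```bash
python3 -c "
from h import *
go(.5325,-.209,.238,180)"
```

```text
t 9.6 tcp [ 0.5458 -0.2145  0.3055] yaw(y axis) 178.9 down [-0.0702  0.0214 -0.9973] open 0.0328 F [ 0.9539  0.4414 -1.7982] T [-0.198  -0.2461  0.0208]
j [-0.054   0.2158  0.045  -0.0177 -1.4713  0.0372]
need cm [6.84 0.86 0.39] turn -1.0636419666302004
```

servo_tool(
  increments=[
    [0,1.2,0.5,-1,-1],
    [2,-0.2,0,0,-1],
    [2,-0.2,0,0,-1],
    [0,0,0,0,-1],
  ],
)

```text
time_s: 10.0
tool_pos: [0.5362, -0.2085, 0.2723]
orientation: [0.49, -0.48, 0.51, 0.52]
ft_force: [0.9, 0.7, -1.8]
opening: 0.0328
```

```bash
python3 -c "
from h import *
go(.5325,-.209,.238,180)
b=r.camera('side');cv2.imwrite('pics/s14.png',cv2.resize(b[100:240,260:380],None,fx=5,fy=5)[100:])
b=r.camera('top');cv2.imwrite('pics/t15.png',cv2.resize(b[195:250,300:370],None,fx=9,fy=9))
"
```

```text
t 10.0 tcp [ 0.5362 -0.2085  0.2723] yaw(y axis) -180.0 down [-0.06    0.0196 -0.998 ] open 0.0328 F [ 0.9217  0.6678 -1.7921] T [-0.1147 -0.1634  0.0133]
j [-0.0434  0.2014 -0.0462 -0.0172 -1.384   0.0469]
need cm [ 3.44  0.16 -0.12] turn 0.021065592471643413
```

View pics/s14.png

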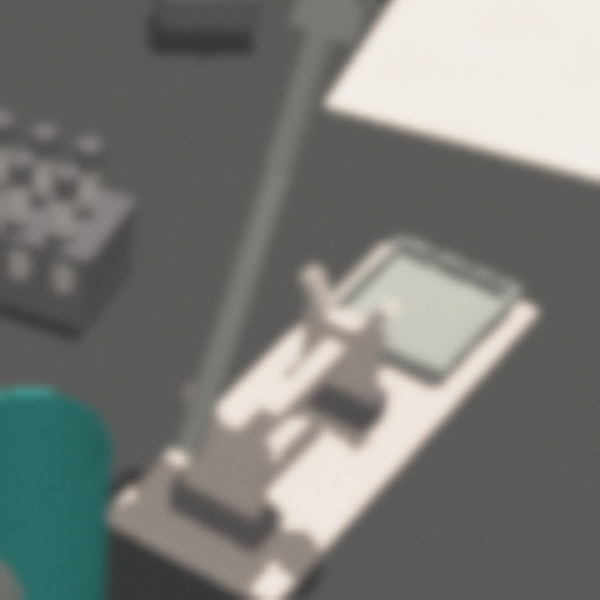

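View pics/t15.png

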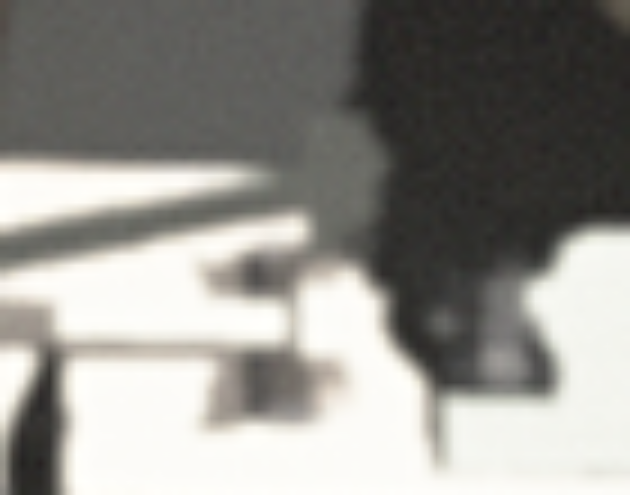

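```bash
python3 -c "
from pose import *
F,d=solve((260+195/5,100+548/5),(260+322/5,100+(136)/5))
print(((proj('side',[[.546,-.1155,.1],[.5015,-.1155,.1],[.524,-.1155,.077],[.524,-.1155,.065]])-[260,100])*5)-[0,100])
print((proj('top',[F+l*d for l in (0.1,.155,.225)])-[300,195])*9)
b=r.camera('side');cv2.imwrite('pics/s15.png',cv2.resize(b[165:225,285:355],None,fx=9,fy=9,interpolation=cv2.INTER_CUBIC))
"
```

```text
res [ 0.118   0.4995  0.0442 -0.4068 -0.158 ] foot [ 0.5267 -0.0921  0.0804] blade [ 0.5393 -0.2138  0.3013] d [ 0.0499 -0.4822  0.8746] lean 28.999431440733378 blade in tool mm [-26.6375  -0.3161  -4.2559]
[[191.9784 383.9467]
 [263.5552 418.8603]
 [223.9035 433.3485]
 [222.2893 449.8647]]
[[ 25.7628 249.6473]
 [147.0582 222.8098]
 [320.0204 184.5666]]
```

View pics/s15.png

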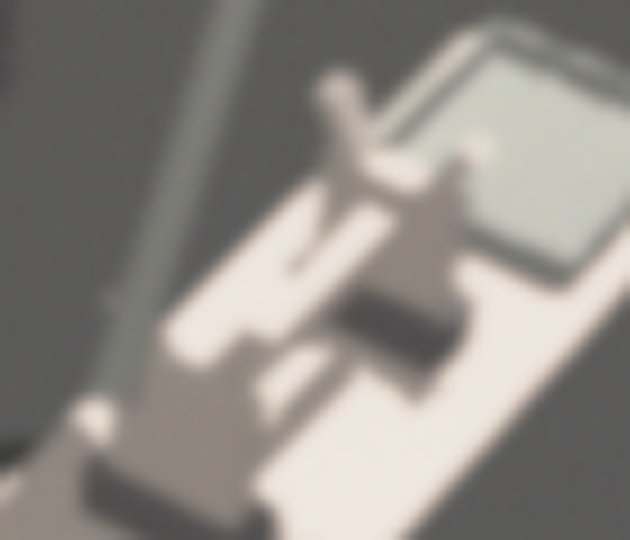

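servo_tool(
  increments=[
    [0,0.1,-0.5,0,-1],
    [0.8,0,-0.2,0,-1],
    [0.6,0,0,0,-1],
    [0,0,0,0,-1],
  ],
)

```text
time_s: 10.55
tool_pos: [0.5368, -0.217, 0.2629]
orientation: [0.491, -0.482, 0.508, 0.517]
ft_force: [-0.0, -0.2, -1.1]
opening: 0.0325
```

servo_tool(
  increments=[
    [0.5,0,0,0,-1],
    [0,0,0,0,-1],
  ],
)

```text
time_s: 10.75
tool_pos: [0.5363, -0.217, 0.2571]
orientation: [0.491, -0.482, 0.509, 0.517]
ft_force: [0.5, -0.4, -0.9]
opening: 0.033
```

```bash
python3 -c "
from h import *
go(.5325,-.209,.238,180)
b=r.camera('side');cv2.imwrite('pics/s16.png',cv2.resize(b[100:220,280:380],None,fx=5,fy=5))
b=r.camera('top');cv2.imwrite('pics/t16.png',cv2.resize(b[195:250,300:370],None,fx=9,fy=9))
"
```

```text
t 10.75 tcp [ 0.5363 -0.217   0.2571] yaw(y axis) 180.0 down [-0.0526  0.0175 -0.9985] open 0.033 F [ 0.5188 -0.4276 -0.9131] T [-0.1351 -0.2182  0.0099]
j [-0.0572  0.2085 -0.0719 -0.0148 -1.344   0.0604]
need cm [1.94 0.28 0.77] turn -0.0026061614159971214
```

View pics/s16.png

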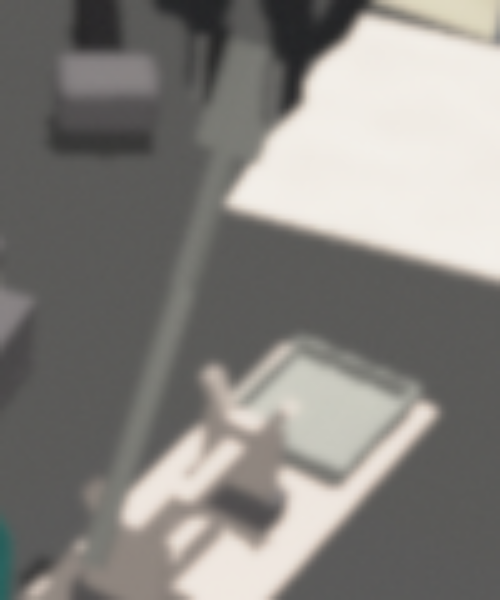

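View pics/t16.png

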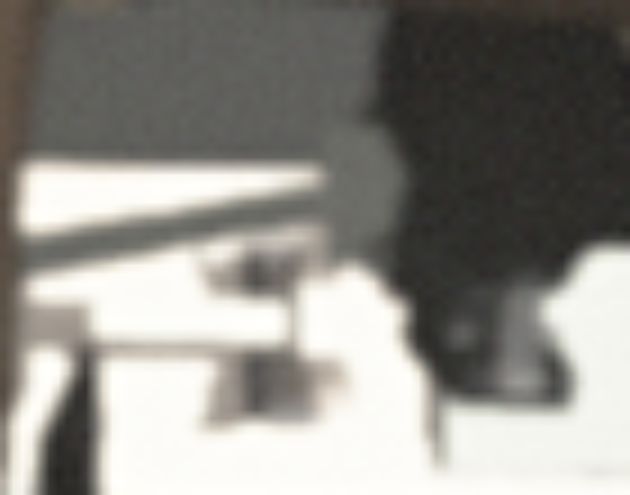

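```bash
python3 -c "
from pose import *
F,d=solve((280+100/5,100+560/5),(280+227/5,100+(148)/5))
print((proj('top',[F+l*d for l in (0.05,0.1,.155,.225)])-[300,195])*9)
"
```

```text
res [-0.0184 -0.0732 -0.0054  0.0594  0.0228] foot [ 0.527  -0.098   0.0693] blade [ 0.5384 -0.2193  0.2904] d [ 0.0452 -0.4804  0.8759] lean 28.84852656895533 blade in tool mm [-32.5341   0.0457  -1.5535]
[[-59.3026 275.8336]
 [ 40.7323 254.7236]
 [161.0942 229.3377]
 [332.5588 193.1993]]
```

servo_tool(
  increments=[
    [0,0.3,0,0,-1],
    [0.5,0,0,0,-1],
    [0,0,0,0,-1],
  ],
)

```text
time_s: 11.15
tool_pos: [0.5335, -0.217, 0.2531]
orientation: [0.491, -0.483, 0.508, 0.517]
ft_force: [0.7, 0.6, -1.9]
opening: 0.0329
```

servo_tool(
  increments=[
    [0.5,0,0,0,-1],
    [0,0,0,0,-1],
  ],
)

```text
time_s: 11.35
tool_pos: [0.5331, -0.2168, 0.2476]
orientation: [0.491, -0.483, 0.508, 0.517]
ft_force: [0.0, -0.1, -1.3]
opening: 0.0329
```

servo_tool(
  increments=[
    [0.5,0,0,0,-1],
    [0,0,0,0,-1],
  ],
)

```text
time_s: 11.55
tool_pos: [0.5328, -0.2167, 0.2421]
orientation: [0.491, -0.483, 0.508, 0.517]
ft_force: [0.4, -0.0, -2.0]
opening: 0.0326
```

servo_tool(
  increments=[
    [0.5,0,0,0,-1],
    [0,0,0,0,-1],
  ],
)

```text
time_s: 11.75
tool_pos: [0.5326, -0.2166, 0.2365]
orientation: [0.491, -0.483, 0.508, 0.517]
ft_force: [-0.4, 0.2, -0.8]
opening: 0.0329
```

servo_tool(
  increments=[
    [0.5,0,0,0,-1],
    [0,0,0,0,-1],
  ],
)

```text
time_s: 11.95
tool_pos: [0.5323, -0.2165, 0.2311]
orientation: [0.491, -0.483, 0.508, 0.517]
ft_force: [0.0, 0.2, -1.2]
opening: 0.0329
```

```bash
python3 -c "
from h import *
go(.5325,-.209,.238,180)
b=r.camera('side');cv2.imwrite('pics/s17.png',cv2.resize(b[140:230,280:380],None,fx=6,fy=6))
"
```

```text
t 11.95 tcp [ 0.5323 -0.2165  0.2311] yaw(y axis) -180.0 down [-0.0512  0.0169 -0.9985] open 0.0329 F [ 0.0121  0.201  -1.1771] T [-0.1694 -0.1497  0.0016]
j [-0.0564  0.2143 -0.1233 -0.0146 -1.2852  0.0609]
need cm [-0.68  0.01  0.76] turn 0.02621358021508513
```

View pics/s17.png

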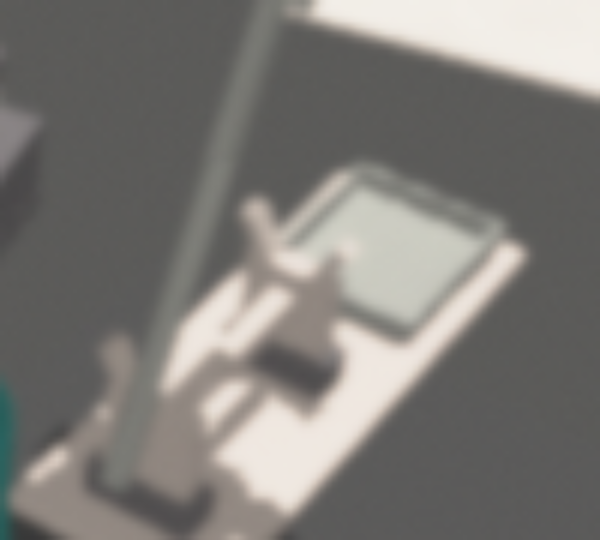

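servo_tool(
  increments=[
    [0,0,-0.5,0,-1],
    [0,0,0,0,-1],
  ],
)

```text
time_s: 12.2
tool_pos: [0.5328, -0.2217, 0.2318]
orientation: [0.491, -0.483, 0.508, 0.517]
ft_force: [-0.5, 1.4, -1.1]
opening: 0.0331
```

servo_tool(
  increments=[
    [0,0,-0.5,0,-1],
    [0,0,0,0,-1],
  ],
)

```text
time_s: 12.4
tool_pos: [0.5329, -0.2266, 0.2319]
orientation: [0.492, -0.483, 0.508, 0.517]
ft_force: [-0.4, 1.6, 1.8]
opening: 0.0328
```

```bash
python3 -c "
from pose import *
go(.5325,-.209,.238,180)
for z in (.03,.04,.05): print(plane('side',299.7,221.3,z))
b=r.camera('side');cv2.imwrite('pics/s18.png',cv2.resize(b[140:230,280:380],None,fx=6,fy=6))
"
```

```text
t 12.4 tcp [ 0.5329 -0.2266  0.2319] yaw(y axis) -179.9 down [-0.0494  0.0181 -0.9986] open 0.0328 F [-0.4422  1.5767  1.7558] T [ 0.9795  0.0974 -0.0082]
j [-0.0749  0.2205 -0.1133 -0.0149 -1.2878  0.0799]
need cm [-0.57  0.07  1.77] turn 0.05355541115119422
[ 0.5281 -0.1028  0.03  ]
[ 0.523 -0.094  0.04 ]
[ 0.5179 -0.0852  0.05  ]
```

View pics/s18.png

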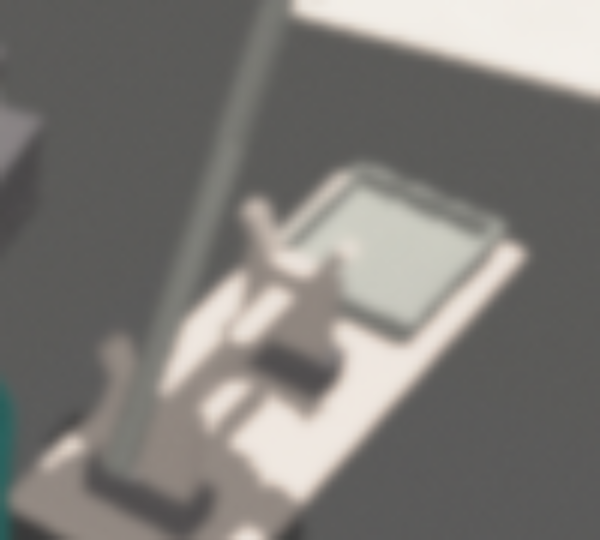

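```bash
python3 -c "
import numpy as np
Q=np.array([-.1155,.065])
for a in range(32,92,4):
    t=np.radians(a);P=Q+.007*np.array([np.cos(t),np.sin(t)])+.215*np.array([-np.sin(t),np.cos(t)])
    print(a,(P-[0,.019]).round(4))
"
```

```text
32 [-0.2235  0.232 ]
36 [-0.2362  0.2241]
40 [-0.2483  0.2152]
44 [-0.2598  0.2055]
48 [-0.2706  0.1951]
52 [-0.2806  0.1839]
56 [-0.2898  0.172 ]
60 [-0.2982  0.1596]
64 [-0.3057  0.1465]
68 [-0.3122  0.133 ]
72 [-0.3178  0.1191]
76 [-0.3224  0.1048]
80 [-0.326   0.0902]
84 [-0.3286  0.0754]
88 [-0.3301  0.0605]
```

servo_tool(
  increments=[
    [0,0,0,0,-1],
    [0.8,0,-1.0,0,-1],
    [0.9,0,-1.2,0,-1],
    [0,0,0,0,-1],
  ],
  grip_force=50,
)

```text
time_s: 12.85
tool_pos: [0.5323, -0.2481, 0.2139]
orientation: [0.493, -0.483, 0.507, 0.517]
ft_force: [-0.2, 2.8, -0.4]
opening: 0.033
```

```bash
python3 -c "
from pose import *
go(.5325,-.2483,.2152,180)
b=r.camera('side');cv2.imwrite('pics/s19.png',cv2.resize(b[110:230,280:380],None,fx=5,fy=5))
"
```

```text
t 12.85 tcp [ 0.5323 -0.2481  0.2139] yaw(y axis) -179.9 down [-0.048   0.0201 -0.9986] open 0.033 F [-0.1894  2.7508 -0.435 ] T [ 1.7362  0.1278 -0.012 ]
j [-0.1139  0.2441 -0.1234 -0.0153 -1.2534  0.12  ]
need cm [-0.13 -0.02 -0.02] turn 0.0848839494136655
```

View pics/s19.png

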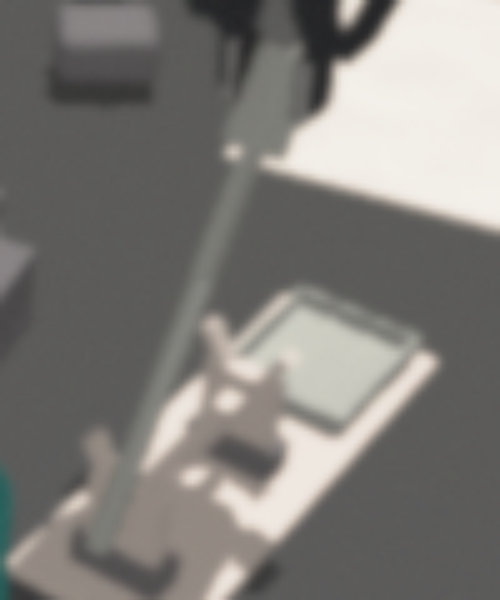

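servo_tool(
  increments=[
    [0.9,0.1,-1.2,0,-1],
    [1.0,0.1,-1.1,0,-1],
    [0,0,0,0,-1],
  ],
)

```text
time_s: 13.2
tool_pos: [0.5289, -0.2711, 0.1941]
orientation: [0.493, -0.483, 0.507, 0.517]
ft_force: [-0.4, 6.5, 0.3]
opening: 0.033
```

servo_tool(
  increments=[
    [1.1,0.1,-1.0,0,-1],
    [1.2,0.1,-0.9,0,-1],
    [0,0,0,0,-1],
  ],
)

```text
time_s: 13.5
tool_pos: [0.5257, -0.2907, 0.1697]
orientation: [0.493, -0.483, 0.507, 0.517]
ft_force: [-1.0, 3.8, 0.3]
opening: 0.0327
```

```bash
python3 -c "
from pose import *
go(.529,-.2898,.172,180)
b=r.camera('side');cv2.imwrite('pics/s20.png',cv2.resize(b[110:230,280:380],None,fx=5,fy=5))
"
```

```text
t 13.5 tcp [ 0.5257 -0.2907  0.1697] yaw(y axis) -180.0 down [-0.0486  0.0207 -0.9986] open 0.0327 F [-1.0316  3.7881  0.2654] T [1.4982 0.0715 0.0091]
j [-0.1881  0.2963 -0.1571 -0.0122 -1.1691  0.1935]
need cm [-0.25 -0.32  0.1 ] turn 0.04868386475459374
```

View pics/s20.png

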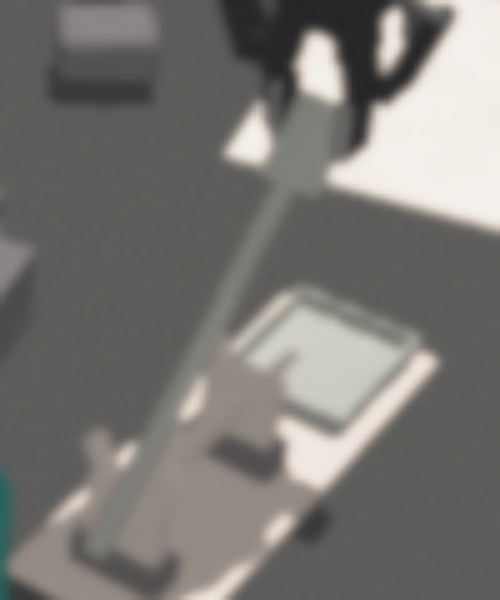

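```bash
python3 -c "
from pose import *
F,d=solve((280+98/5,110+548/5),(280+299/5,110+(185)/5))
print((proj('side',[[.5235,-.0908,.057]])-[280,110])*5)
b=r.camera('top');cv2.imwrite('pics/t20.png',cv2.resize(b[195:250,275:395],None,fx=6.5,fy=6.5))
print((proj('top',[F+l*d for l in (0,0.05,0.1,.155,.225)])-[275,195])*6.5)
"
```

```text
res [ 0.4581 -0.4283 -0.7159  0.3356  0.2223] foot [ 0.5194 -0.0886  0.0543] blade [ 0.5264 -0.299   0.1937] d [ 0.0279 -0.8333  0.5522] lean 56.48303039624146 blade in tool mm [-23.5497   0.4447  -8.0197]
[[ 96.4149 536.623 ]]
[[ 28.8075 233.4087]
 [131.58   226.8481]
 [239.7462 219.958 ]
 [365.5051 211.9662]
 [536.8919 201.1075]]
```

View pics/t20.png

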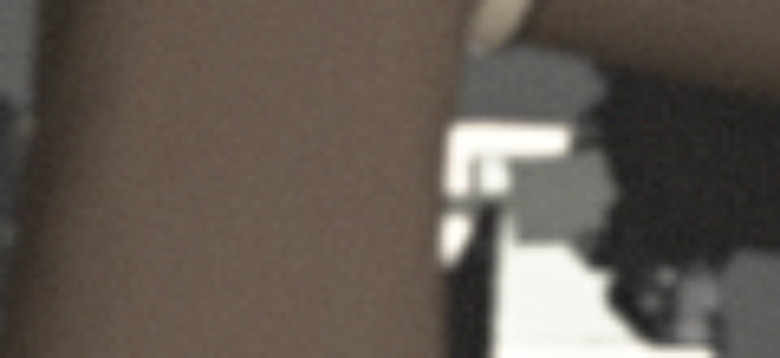

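servo_tool(
  increments=[
    [1.0,-0.1,-0.7,0,-1],
    [1.3,-0.1,-0.7,0,-1],
    [0,0,0,0,-1],
  ],
)

```text
time_s: 13.9
tool_pos: [0.528, -0.305, 0.148]
orientation: [0.492, -0.484, 0.506, 0.516]
ft_force: [-0.1, 4.7, 0.5]
opening: 0.0328
```

servo_tool(
  increments=[
    [1.2,-0.1,-0.6,0,-1],
    [1.3,-0.1,-0.5,0,-1],
    [0,0,0,0,-1],
  ],
)

```text
time_s: 14.2
tool_pos: [0.5288, -0.3167, 0.1217]
orientation: [0.492, -0.485, 0.506, 0.516]
ft_force: [0.3, 2.9, 0.9]
opening: 0.0328
```

```bash
python3 -c "
from pose import *
go(.526,-.3178,.1191,180)
b=r.camera('side');cv2.imwrite('pics/s21.png',cv2.resize(b[110:230,280:380],None,fx=5,fy=5))
"
```

```text
t 14.2 tcp [ 0.5288 -0.3167  0.1217] yaw(y axis) -179.8 down [-0.0461  0.0172 -0.9988] open 0.0328 F [0.3232 2.9451 0.9007] T [ 1.4522 -0.2152 -0.113 ]
j [-0.2275  0.357  -0.1875 -0.0072 -1.0751  0.2338]
need cm [ 0.27  0.27 -0.11] turn 0.17455416740619967
```

View pics/s21.png

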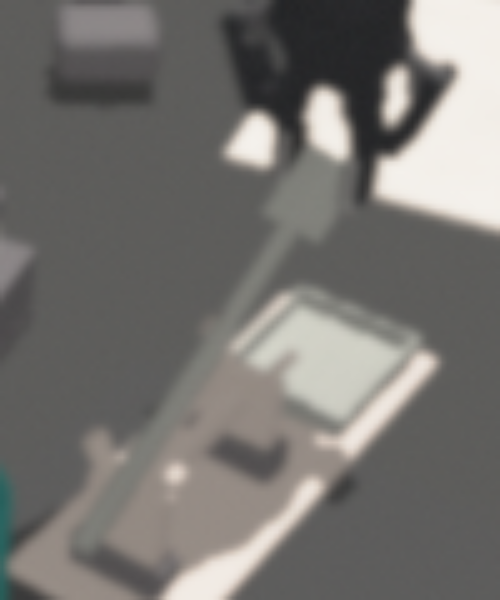

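servo_tool(
  increments=[
    [1.5,0.1,-0.5,0,-1],
    [1.3,0.1,-0.3,0,-1],
    [0,0,0,0,-1],
  ],
)

```text
time_s: 14.55
tool_pos: [0.5269, -0.325, 0.0951]
orientation: [0.492, -0.486, 0.506, 0.515]
ft_force: [-0.5, 1.1, 0.2]
opening: 0.0313
```

```bash
python3 -c "
from pose import *
go(.526,-.326,.0902,180)
b=r.camera('side');cv2.imwrite('pics/s22.png',cv2.resize(b[110:230,280:380],None,fx=5,fy=5))
"
```

```text
t 14.55 tcp [ 0.5269 -0.325   0.0951] yaw(y axis) -179.8 down [-0.0433  0.015  -0.9989] open 0.0313 F [-0.4883  1.0628  0.1619] T [ 0.9544 -0.0766  0.0153]
j [-0.2406  0.3834 -0.2156 -0.005  -1.0175  0.2468]
need cm [ 0.49  0.07 -0.11] turn 0.2206679358313295
```

View pics/s22.png

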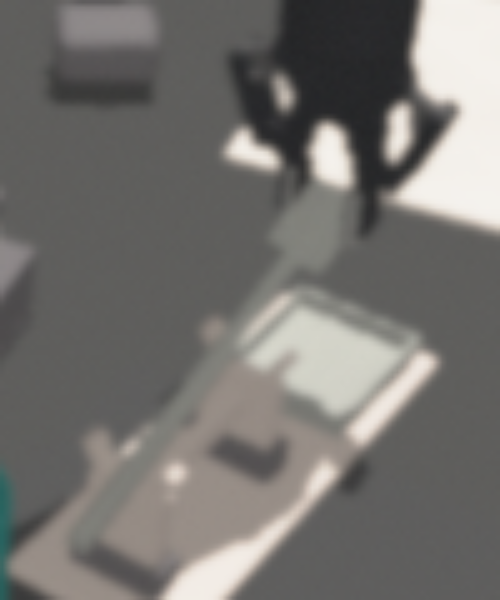

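```bash
python3 -c "
from pose import *
F,d=solve((280+86/5,110+543/5),(280+297/5,110+(253)/5))
b=r.camera('side');cv2.imwrite('pics/s23.png',cv2.resize(b[135:180,320:370],None,fx=12,fy=12,interpolation=cv2.INTER_CUBIC))
"
```

```text
res [-0.1896  0.0432  0.2637 -0.0211 -0.051 ] foot [ 0.5248 -0.0817  0.0584] blade [ 0.5287 -0.3248  0.1267] d [ 0.0155 -0.9625  0.2707] lean 74.29268318785898 blade in tool mm [-30.9098  -0.102    0.5974]
```

View pics/s23.png

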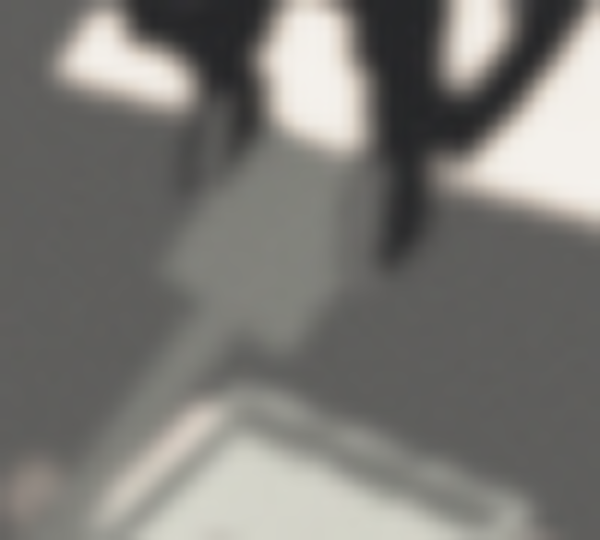

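servo_tool(
  increments=[
    [1.2,0.05,-0.3,0,-1],
    [1.2,0.05,-0.3,0,-1],
    [0,0,0,0,-1],
  ],
)

```text
time_s: 14.95
tool_pos: [0.5266, -0.3312, 0.0724]
orientation: [0.492, -0.488, 0.505, 0.514]
ft_force: [-0.7, -0.4, -0.7]
opening: 0.0094
```

servo_tool(
  increments=[
    [1.0,0,-0.2,0,-1],
    [0.8,0,-0.1,0,-1],
    [0,0,0,0,-1],
  ],
)

```text
time_s: 15.25
tool_pos: [0.5264, -0.335, 0.0532]
orientation: [0.492, -0.489, 0.505, 0.514]
ft_force: [0.1, -1.8, 1.8]
opening: 0.0001
```

```bash
python3 -c "
from pose import *
go(.526,-.332,.04,180)
b=r.camera('side');cv2.imwrite('pics/s24.png',cv2.resize(b[110:230,280:380],None,fx=5,fy=5))
"
```

```text
t 15.25 tcp [ 0.5264 -0.335   0.0532] yaw(y axis) -179.7 down [-0.0388  0.0118 -0.9992] open 0.0001 F [ 0.1488 -1.7608  1.8474] T [-0.1212 -0.0753 -0.0062]
j [-0.2555  0.43   -0.253  -0.002  -0.9284  0.262 ]
need cm [ 1.32 -0.02  0.29] turn 0.31606823750178137
```

View pics/s24.png

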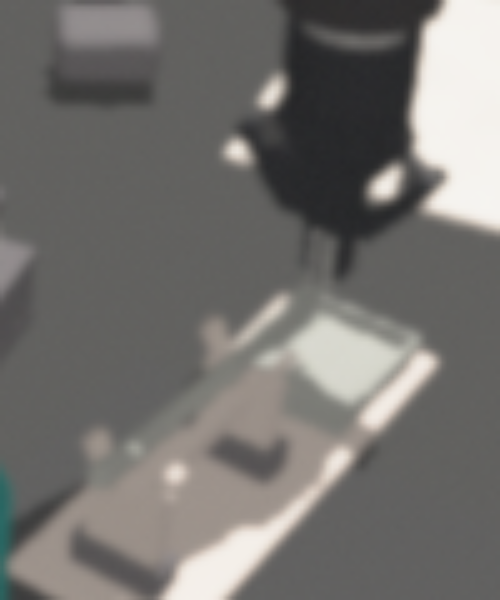

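```bash
python3 -c "
from pose import *
b=r.camera('side');cv2.imwrite('pics/s25.png',cv2.resize(b[150:230,280:370],None,fx=8,fy=7,interpolation=cv2.INTER_CUBIC))
b=r.camera('top');cv2.imwrite('pics/t25.png',b)
"
```

```text
(no output)
```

View pics/s25.png

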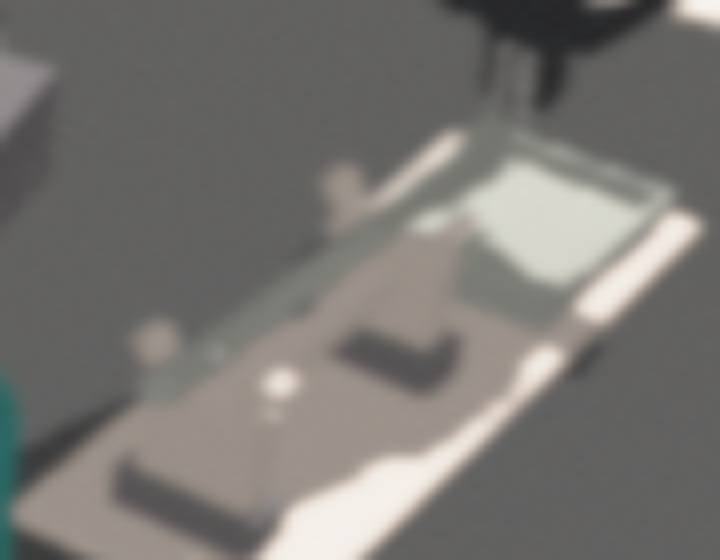

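View pics/t25.png

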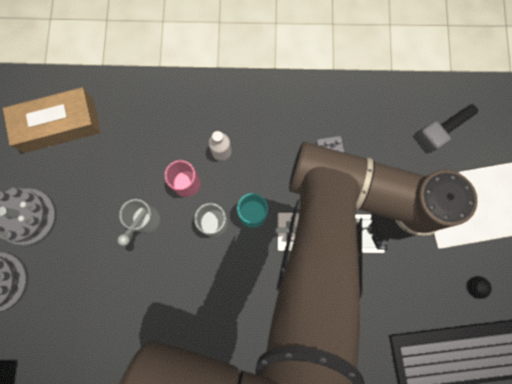

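servo_tool(
  increments=[
    [-1,0,0,0,-1],
    [-2,0,0,0,-1],
    [-3,0,0,0,-1],
    [-4,0,0,0,-1],
    [-4,0,0,0,-1],
  ],
)

```text
time_s: 15.9
tool_pos: [0.5292, -0.3348, 0.1964]
orientation: [0.491, -0.486, 0.506, 0.517]
ft_force: [1.6, 0.6, 0.4]
opening: 0.0001
```

servo_tool(
  increments=[
    [0,0,-4,0,-1],
    [0,0,-4,0,-1],
    [0,0,-4,0,-1],
    [0,0,-4,0,-1],
    [0,0,-4,0,-1],
  ],
)

```text
time_s: 16.4
tool_pos: [0.537, -0.538, 0.213]
orientation: [0.491, -0.496, 0.501, 0.512]
ft_force: [1.1, 0.1, 0.6]
opening: -0.0002
```

```bash
python3 -c "
from pose import *
go(.526,-.332,.04,180)
b=r.camera('side');cv2.imwrite('pics/s26.png',cv2.resize(b[150:230,280:370],None,fx=8,fy=7,interpolation=cv2.INTER_CUBIC))
b=r.camera('top');cv2.imwrite('pics/t26.png',cv2.resize(b[190:270,260:400],None,fx=5.5,fy=5.5))
"
```

```text
t 16.4 tcp [ 0.537 -0.538  0.213] yaw(y axis) -179.1 down [-0.0261  0.0056 -0.9996] open -0.0002 F [1.0696 0.1365 0.5561] T [-0.0026 -0.2178 -0.039 ]
j [-0.5268  0.5118  0.2675  0.0085 -1.3519  0.5401]
need cm [17.44  0.34 20.51] turn 0.8785956590949127
```

View pics/s26.png

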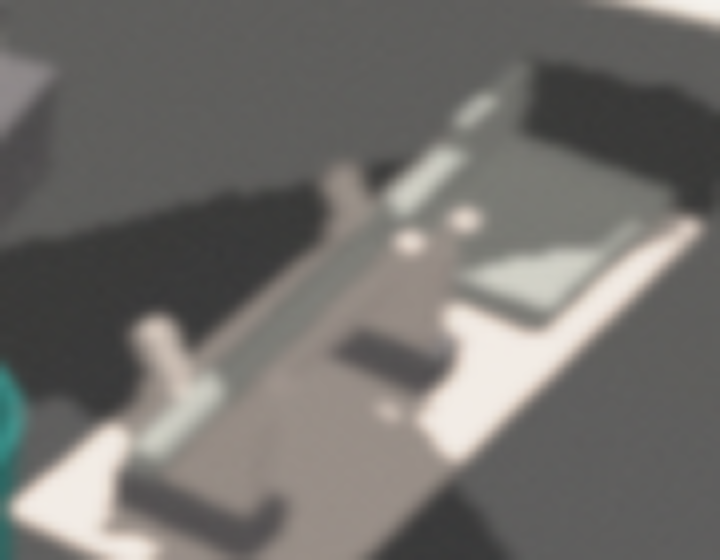

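View pics/t26.png

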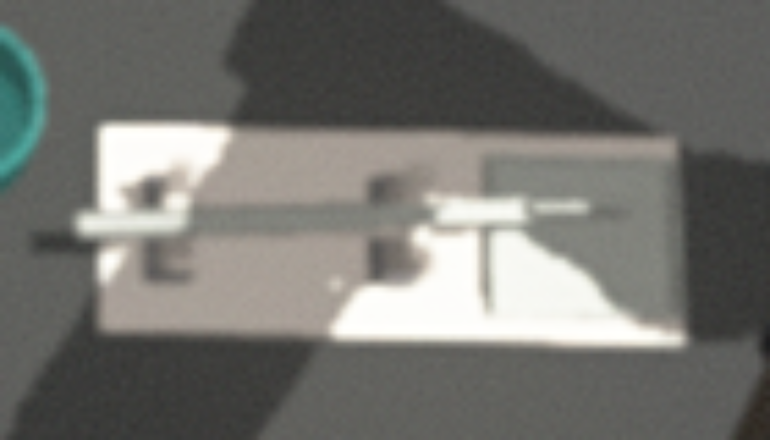

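```bash
python3 -c "
from pose import *
T=lambda X,Y:(260+X/5.5,190+Y/5.5)
for p in [(76,225),(628,211),(532,212)]: print(plane('top',*T(*p),.069))
S=lambda X,Y:(280+X/8,150+Y/7)
print('foot',tri(T(76,225),S(143,452)),'tip',tri(T(628,211),S(520,85)))
b=r.camera('top');cv2.imwrite('pics/t27f.png',b);cv2.imwrite('pics/s27f.png',r.camera('side'))
"
```

```text
[ 0.5177 -0.072   0.069 ]
[ 0.5315 -0.351   0.069 ]
[ 0.5299 -0.3027  0.069 ]
foot (array([ 0.5165, -0.0709,  0.0863]), np.float64(0.0005704030840576788)) tip (array([ 0.531 , -0.3459,  0.0841]), np.float64(0.0021134593247274123))
```

View pics/t27f.png

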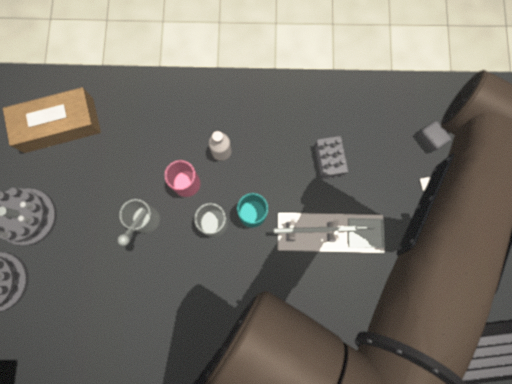

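View pics/s27f.png

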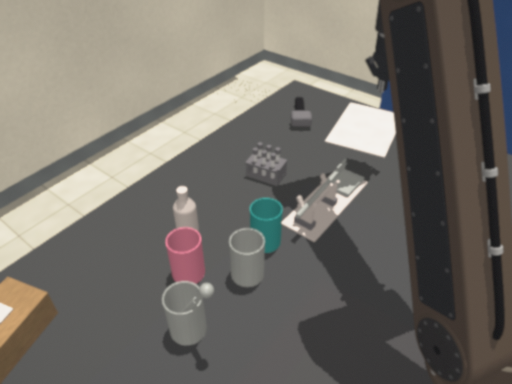

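```bash
python3 -c "
from pose import *
a=cv2.imread('pics/t27f.png').astype(int);b=r.camera('top').astype(int);o=cv2.imread('pics/top0.png').astype(int)
print('rest diff',abs(a-b)[205:260,265:390].mean(), abs(a-b)[205:260,265:390].max())
for n,(x0,y0,x1,y1) in dict(A_upper=(190,200,230,222),B=(115,195,160,250),rack=(315,135,350,180),bottle=(205,125,235,163)).items():
    p=cv2.phaseCorrelate(cv2.cvtColor(o.astype('uint8'),6)[y0:y1,x0:x1].astype(np.float32),cv2.cvtColor(b.astype('uint8'),6)[y0:y1,x0:x1].astype(np.float32));print(n,p)
r.close_job()
"
```

```text
rest diff 3.0895030303030304 62
A_upper ((0.02621564848021052, 0.08172580945238117), 0.8743142793575923)
B ((0.6185155467265133, -0.021945350670833363), 0.9720764478047689)
rack ((-0.03708464133606881, 0.5327772497891061), 0.7374687595131957)
bottle ((-0.09054437821125028, 0.12448005205157386), 0.9834707752863566)
the job is handed in; nothing more can be done
```

The paddle is out of its beaker and lying in both notches of the rest, with its blade over the drip dish, and I have handed the job in. One step went wrong: during the last 15° or so of laying down, the blade slipped out of the grip. It dropped the last few centimetres into the notches instead of being set down. I couldn't measure its speed then, so I can't rule out that it passed the 0.6 m/s limit.

I gripped the paddle by the edges of its blade and lifted it clear, with the foot at about 0.18 m. I then carried it to the rest and pivoted it down over the far post.

Last checks, from the two cameras before handing in:

| Check | Measured | Allowed |
|---|---|---|
| Level | within about 1° (foot z 0.086 m, tip z 0.084 m) | 5° |
| Foot off the rest's centre line | about 8 mm | 16 mm |
| Blade off the rest's centre line | about 7 mm | 25 mm |
| Blade centre along the rest | about -0.081 m | -0.14 to -0.06 m |

- **Blade position:** it landed resting on its narrow edge and about 19 mm off the dish centre, which is inside the range.
- **Notch height disagreed:** I estimated about 62 mm while pivoting, but the paddle's final position implies about 79 mm. I never settled which is right.
- **Stillness:** I compared two pictures of the rest. Most of it matched (mean difference about 3 grey levels), but some pixels differed by up to 62, and I didn't find out why.
- **Bystanders:** the paddle's beaker and the wash bottle matched the start picture. The other beaker and the tube rack showed shifts of about 0.6 and 0.5 pixel (1 to 2 mm), which may only be changed shadows. Both are well inside 30 mm.
- **Gripper:** it ended clear of everything, about 0.2 m from the paddle.

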